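# Stir the damp desiccant beads and centre their dish on the hot plate

## Robot

A 6-joint arm with a two-finger parallel gripper is mounted at the origin on the work surface. World frame = base frame: x ahead of the robot, y to its left, z up, the work surface at z = 0. Lengths are in m, angles in rad, forces in N, time in s.
With the tool pointing down it reaches from about 0.375 to 0.9 m from the base axis. Payload 3.1 kg.
Tool frame: the origin (TCP) lies midway between the tips of the shut fingers; the grasp point (between the pads) lies 19 mm behind it; z points along the fingers, y is the direction in which the jaws open and shut (so a half turn about z gives the same grasp; the last joint's range is limited). The gripper opens to 85 mm and grips with 20 to 120 N. Pads are 22 mm wide; open, the fingers measure 114 mm over their backs; the gripper's body (76 mm by 85 mm) begins 54 mm behind the grasp point. The pads swing forward as they close: fully open they stand 13 mm farther back than shut.
Start: joints at [1.022, 0.527, 1.433, -0, 1.181, -0.178], TCP at [0.226, 0.583, 0.231] pointing down, gripper open.
Joint ranges: [-3.08, 3.08], [-0.75, 2.2], [0.22, 2.44], [-1.43, 4.57], [0, 2.65], [-2.85, 2.85]. Speed limits (rad/s): [2.79, 2.79, 3.14, 3.14, 3.14, 3.14].

## Interface

Orientations are given as a unit quaternion [x, y, z, w].
In Python, from station import manip gives the robot as it stands. The module is installed in compiled form; this text tells all that it offers.
- The arm moves only by the tool drive_tool, never from a script. Its argument "deltas" is one flat list of numbers, 4 for each row, row after row: the shift along the tool's x, y, z in cm, then the turn about the tool's z in degrees. A call has 1 to 12 rows; each row is the pose to reach, as a shift and turn from the pose measured when the call began, along the tool's axes at that moment; what a row does not reach only later rows make up. A row lasts 1/10 s, in which the tool goes at most 50 mm and 8.59 degrees, less where a joint would pass 70% of its speed; a pose out of reach is approached as far as the arm can. A call with a gripper value outside its range is refused whole. "hand" is the finger opening in cm, from 0 to 8.54, set as the call begins (left out, the last holds). The fingers move at their own pace and stop on an object; "squeeze" is the grip in N (left out, the last holds). Time passes only in rows, so rows that repeat a pose let the fingers close. It gives the time, the measured TCP pose, the force and the opening at its end, in the units of the state.
- manip.sense(): the state, without advancing time (a new reading comes with each control period).
- manip.snapshot(name): name is "scene" or "top" or "wrist"; returns a dict with "frame" (384x512x3 uint8, red, green, blue), "depth" (384x512 float32, m along the optical axis (not along the pixel's ray), 0 where there is no reading), "fx", "fy", "cx", "cy" (pixels), "R" (3x3) and "t" (3): a world point X has camera coordinates R X + t. Camera axes: x right, y down, z forward; pixel columns grow to the right and rows downward; lengths in m; the calibration is good to about 2 mm. A picture is of the moment at which its call begins.
- manip.sign_off(): hands the job in, once; it reports no verdict.
The state is a dict: "t": time; "q": joint angles; "qd": joint speeds; "tau": joint torques, N m; "tcp_pos": TCP position; "tool_rot": TCP orientation; "force": force on the tool from outside, world axes, zero at the start; "ft_torque": the same for the moment, N m; "finger_gap": opening from 0.0 (shut) to 1.0 (fully open).
Only numpy, scipy, OpenCV 4.12 (cv2) and the standard library are available. Lean on these libraries where they do the work, as an engineer would, in place of code of your own. Each camera call takes 0.05 s, during which the arm holds its last target.

## Task

The desiccant beads in the white dish are to be dried, but the three damp green ones lie in a clump: take the blue rod from the rack, stir the beads with it right round the dish for about three full rounds, going on until there is a clear gap (3 mm or more) between any two green beads, and stand the rod back in its own hole in the rack. Leave the dish flat on the hot plate and centred in the white circle (tap it from the sides as needed), with every bead still in it and the green ones still apart like that. Touch the beads with the rod only, and leave the tubes and the specimen cup where they are.

Things in the scene. Friction and masses are not known exactly. Their poses are not given: they have to be found in the camera images.
- hotplate: Fixed laboratory hot plate, switched off: white housing 255 x 200 mm with a square black top plate 176 x 176 mm whose top is 71 mm above the bench. Origin on the bench, under the centre of the white circle; the grey control panel with the knob is on its own -x side (the plate spans +-88 mm in its own x and y; the housing reaches 160 mm to -x, nowhere above 75 mm).
- circle (a point): Centre of the thin white circle (124 mm inside diameter) printed on the black top plate, at the plate's top surface (71 mm above the bench).
- dish_mid (a point): Centre, half-way up, of the round white porcelain dish loose on the hot plate: flat bottom, straight wall, 112 mm outside diameter, 104 mm inside, 38 mm high, wall 4 mm, inner floor 5 mm above its underside; about 0.42 kg empty. This point is 19 mm above its underside. It slides when pushed with 2 to 5 N, and drifts and turns a little during stirring; it starts 10 to 27 mm off the circle's centre.
- rod_mid (a point): Centre, half-way up, of the stirring rod: round, 10 mm diameter, 180 mm long, 30 g, blue with a black rubber lower end; its own z axis runs along the rod towards the upper end. At the start it stands upright in its place in the rack, lower end 8 mm above the bench.
- rod_tip (a point): Centre of the rod's lower (black) end face, 90 mm below rod_mid.
- rod_place (a point): Centre of the mouth of the rod's hole in the white tube rack (fixed; 150 x 56 mm, 70 mm high), at the top surface 70 mm above the bench. The hole is 18 mm wide through the 8 mm top plate and again in the base, where the rod's end rests in a 10 mm deep recess 62 mm below this point. The rack is long in its own y; the two tubes stand 57 and 90 mm in +y from this hole.
- tube1_mid (a point): Bystander: blood tube with a red cap, 13 mm diameter, in the rack, its cap 94 mm above the bench. The point is 40 mm above its foot.
- tube2_mid (a point): Bystander: blood tube with a purple cap, like the other, at the end of the rack.
- cup_mid (a point): Bystander: specimen cup with a yellow lid, 58 mm diameter, 69 mm high, loose on the bench. The point is 35 mm above the bench.
- green1: Damp green desiccant bead, a ball of 18 mm diameter, 11 g, origin at its centre. The beads lie in one layer on the dish's floor; the rod goes down in the bare patches between and beside them. They roll when pushed, stop almost at once when left (many along the wall), and stay about where they are in the dish when it is slid slowly. A rod driven between two beads parts them.
- green2: Damp green desiccant bead like green1. The three green beads start in a clump, touching or almost.
- green3: Damp green desiccant bead like green1. The three green beads start in a clump, touching or almost.
- orange1: Dry orange desiccant bead, the same ball of 18 mm, 11 g, in the dish; origin at its centre.
- orange2: Dry orange desiccant bead, the same ball of 18 mm, 11 g, in the dish; origin at its centre.
- orange3: Dry orange desiccant bead, the same ball of 18 mm, 11 g, in the dish; origin at its centre.
- orange4: Dry orange desiccant bead, the same ball of 18 mm, 11 g, in the dish; origin at its centre.
- orange5: Dry orange desiccant bead, the same ball of 18 mm, 11 g, in the dish; origin at its centre.
- orange6: Dry orange desiccant bead, the same ball of 18 mm, 11 g, in the dish; origin at its centre.

How it is judged:
On the way, in this order (a step that is already met when the one before it is completed fails the run):
1. stirring: the rod's lower end is down among the beads, on the dish's own +x side (horizontal distance between rod_tip and dish_mid below 0.052 m and z of rod_tip in the frame of dish_mid below -0.001 m and x of rod_tip in the frame of dish_mid above 0.012 m and y of rod_tip in the frame of dish_mid between -0.012 and 0.012 m).
2. stirring: it comes round by either flank (horizontal distance between rod_tip and dish_mid below 0.052 m and z of rod_tip in the frame of dish_mid below -0.001 m and (y of rod_tip in the frame of dish_mid above 0.0125 m or y of rod_tip in the frame of dish_mid below -0.0125 m)).
3. stirring: it reaches the opposite side (horizontal distance between rod_tip and dish_mid below 0.052 m and z of rod_tip in the frame of dish_mid below -0.001 m and x of rod_tip in the frame of dish_mid below -0.012 m and y of rod_tip in the frame of dish_mid between -0.012 and 0.012 m).
4. stirring: it comes round by a flank again (all of step 2).
5. stirring: it is back on the first side (one full round at least, wherever it was begun) (all of step 1).
6. the rod is lifted out of the dish, all beads are in the dish and a clear gap parts every two green beads (centres over 20.5 mm apart) (z of rod_tip in the frame of dish_mid above 0.03 m and distance between green1 and green2 above 0.0205 m and distance between each of green1, green2 and green3 above 0.0205 m and horizontal distance between each of green1, green2, green3, orange1, orange2, orange3, orange4, orange5, orange6 and dish_mid below 0.052 m and z of each of green1, green2, green3, orange1, orange2, orange3, orange4, orange5, orange6 in the frame of dish_mid below 0.019 m), for 0.2 s.
7. the rod stands in its hole in the rack again, let go (horizontal distance between rod_tip and rod_place below 0.01 m and z of rod_tip in the frame of rod_place below -0.055 m and angle between rod_mid's own z axis and vertical below 0.2 rad and contact force between the fingers and rod below 0.1 N), for 0.2 s.
At the end, for the whole second after the job is handed in: The dish stands flat on the hot plate with its centre within 6 mm of the circle's centre (all of its foot inside the circle), all nine beads are in it, a clear gap parts every two green beads (centres over 20.5 mm apart; a bead is 18 mm), and the rod stands in its own hole in the rack (horizontal distance between dish_mid and circle below 0.006 m and z of dish_mid in the frame of circle below 0.0225 m and angle between dish_mid's own z axis and vertical below 0.05 rad and horizontal distance between each of green1, green2, green3, orange1, orange2, orange3, orange4, orange5, orange6 and dish_mid below 0.052 m and z of each of green1, green2, green3, orange1, orange2, orange3, orange4, orange5, orange6 in the frame of dish_mid below 0.019 m and distance between green1 and green2 above 0.0205 m and distance between each of green1, green2 and green3 above 0.0205 m and horizontal distance between rod_tip and rod_place below 0.01 m and z of rod_tip in the frame of rod_place below -0.055 m and angle between rod_mid's own z axis and vertical below 0.2 rad); the robot touches nothing.
It fails at once if the dish is tipped by more than 15 degrees (angle between dish_mid's own z axis and vertical above 0.26 rad).
It fails at once if a bead leaves the dish (horizontal distance between any of green1, green2, green3, orange1, orange2, orange3, orange4, orange5, orange6 and dish_mid above 0.059 m).
It fails at once if the fingers touch a bead (contact force between the fingers and green1 above 0.3 N or contact force between the fingers and green2 above 0.3 N or contact force between the fingers and green3 above 0.3 N or contact force between the fingers and orange1 above 0.3 N or contact force between the fingers and orange2 above 0.3 N or contact force between the fingers and orange3 above 0.3 N or contact force between the fingers and orange4 above 0.3 N or contact force between the fingers and orange5 above 0.3 N or contact force between the fingers and orange6 above 0.3 N).
It fails at once if a blood tube is moved by more than 15 mm or the specimen cup by more than 15 mm (distance of any of tube1_mid, tube2_mid, cup_mid from where it was at the start of the episode above 0.015 m).
It also fails if it takes over 72 s, if anything falls off the work surface, if the arm or the gripper's body presses on something with over 40 N, if the wrist force passes 120 N, or if a joint passes its speed limit or range.

## Working session

There is one attempt and no reset: what is moved stays moved. The work goes in short steps, Python scripts to look and compute and a tool call to move; the robot and the scene stay as the last step left them, time stands still between calls to the robot, and variables do not carry over. Pictures are saved under pics/ and viewed, and the job is handed in when it is done.

Besides the shell and the picture viewer there is one more tool, called in YAML: its name, and indented under it one key for each argument. drive_tool: Moves the arm, as the interface text tells. Its arguments: {"type":"object","properties":{"deltas":{"type":"array"},"hand":{"type":"number"},"squeeze":{"type":"number"}},"required":["deltas"]}

```bash
mkdir -p pics
cat > h.py <<'E'
import numpy as np, cv2
from station import manip
def save(s,n,crop=None,k=1):
    f=s["frame"][:,:,::-1]
    if crop: f=f[crop[1]:crop[3],crop[0]:crop[2]]
    f=cv2.resize(f,None,fx=k,fy=k,interpolation=cv2.INTER_CUBIC); cv2.imwrite("pics/"+n+".png",f)
def ray(s,u,v,z):
    R=np.array(s["R"]);t=np.array(s["t"]);c=-R.T@t
    d=R.T@np.array([(u-s["cx"])/s["fx"],(v-s["cy"])/s["fy"],1.])
    return c+d*(z-c[2])/d[2]
def proj(s,X):
    p=np.array(s["R"])@np.array(X)+np.array(s["t"]); return np.array([s["fx"]*p[0]/p[2]+s["cx"],s["fy"]*p[1]/p[2]+s["cy"]])
def cloud(s):
    d=s["depth"];v,u=np.mgrid[:d.shape[0],:d.shape[1]]
    P=np.stack([(u-s["cx"])/s["fx"]*d,(v-s["cy"])/s["fy"]*d,d],-1)
    return (P-np.array(s["t"]))@np.array(s["R"])
E
python3 - <<'E'
from h import *
for n in("scene","top"):
    s=manip.snapshot(n); save(s,n+"0",None,1.5); R=np.array(s["R"]);print(n,-R.T@s["t"],R.tolist(),s["fx"])
s=manip.sense();print(s)
E
```

```text
scene [ 1.08396588 -0.23419835  0.53255738] [[0.45064217036369436, 0.8925657601525948, -0.015747955204402597], [0.5702385076872266, -0.30138734469469336, -0.7641948133876119], [-0.68684035891941, 0.3353983188107881, -0.6447932142154983]] 380.6265042808075
top [0.42286657 0.01822747 0.97364249] [[-0.034096448539899, -0.9994045687344989, -0.00528584804700174], [-0.9781491361945998, 0.03445568216861674, -0.2050294450269371], [0.2050894915853188, -0.00182042822029437, -0.9787415320105559]] 493.07657084151833
{'t': 0.1, 'q': array([ 1.02249552e+00,  5.28356588e-01,  1.43379482e+00,  2.53727964e-05,
        1.18140696e+00, -1.78525466e-01]), 'qd': array([-0.00018974, -0.00220836, -0.00225909, -0.00130328,  0.00072794,
        0.00079791]), 'tau': array([ 1.91263052e-04, -4.43303955e+01, -1.78586411e+01, -1.95500552e-04,
        3.98400807e-03, -2.44686430e-05]), 'tcp_pos': array([0.22551316, 0.58219575, 0.23043512]), 'tool_rot': array([ 1.83840775e-01,  9.82955545e-01, -9.14492272e-04, -3.60337339e-04]), 'force': array([ 0.68313163, -0.03953552, -0.95310741]), 'ft_torque': array([0.00087709, 0.04699029, 0.02896787]), 'finger_gap': 1.0003642915338653}
```

View pics/scene0.png

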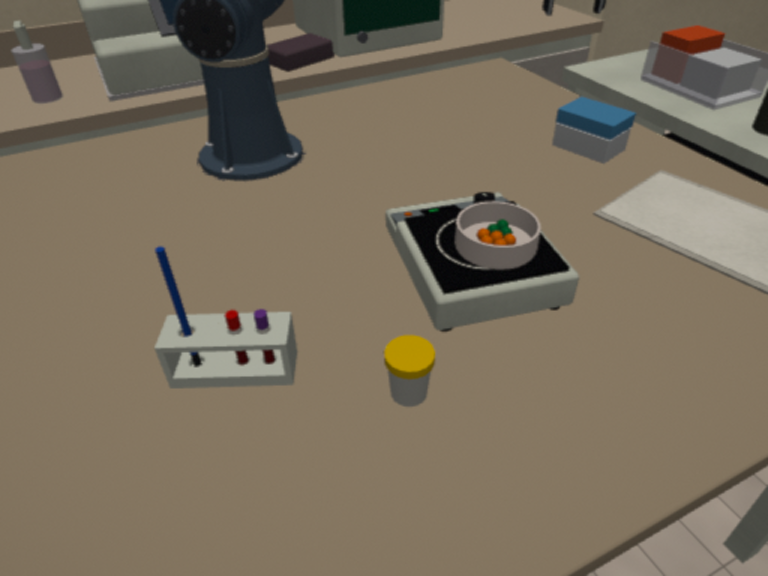

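View pics/top0.png

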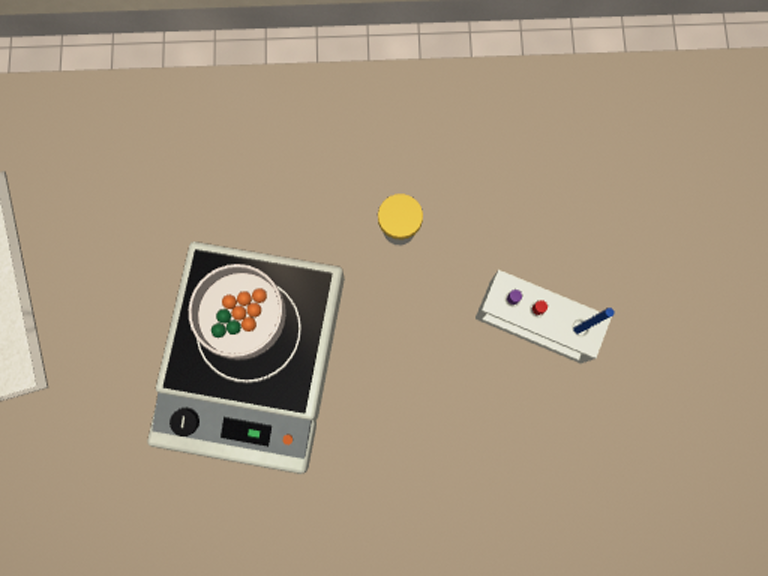

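Run:
```python
from h import *
s=manip.snapshot("top")
save(s,"topdish",(95,150,240,290),5); save(s,"toprack",(310,170,420,250),7)
import cv2
hsv=cv2.cvtColor(s["frame"],cv2.COLOR_RGB2HSV)
np.save("/tmp/f.npy",s["frame"])
```

```text
(no output)
```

View pics/topdish.png

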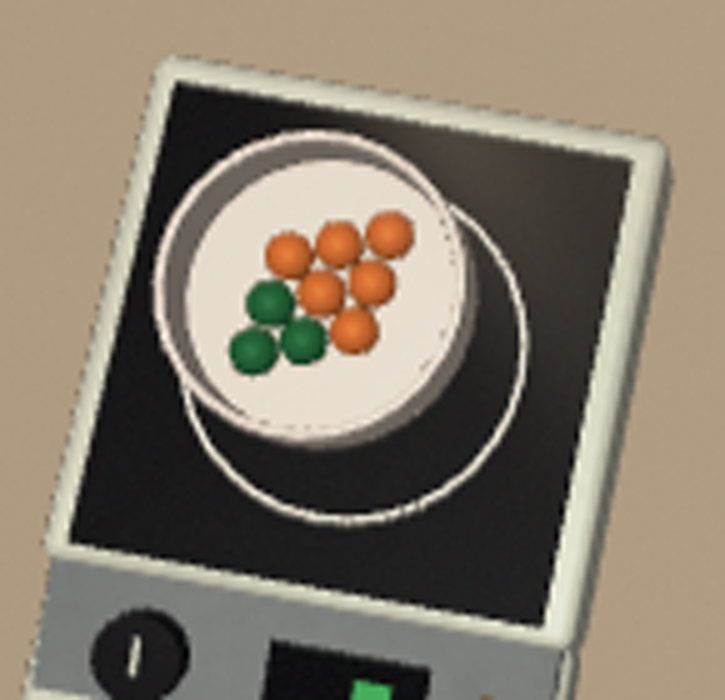

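View pics/toprack.png

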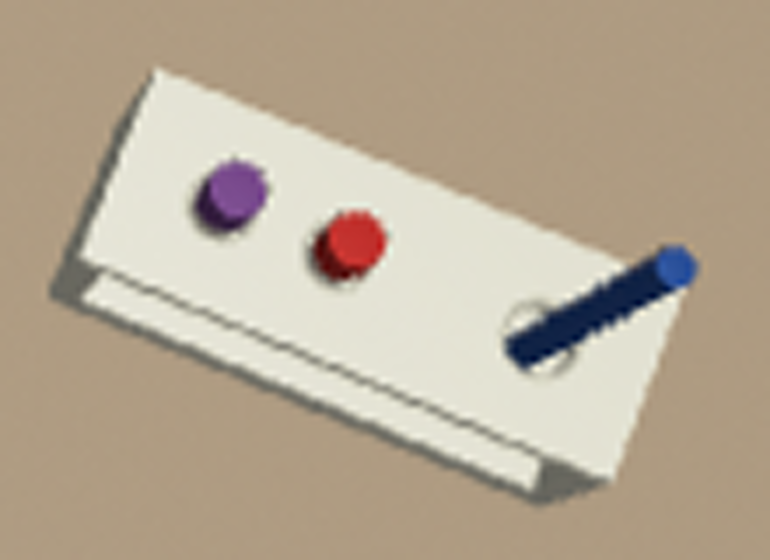

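Run:
```python
from h import *
from scipy.optimize import least_squares
s=manip.snapshot("top")
D=lambda p,z:ray(s,95+p[0]/5-.4,150+p[1]/5-.4,z)
Rk=lambda p,z:ray(s,310+p[0]/7-.43,170+p[1]/7-.43,z)
c=[D(p,.071) for p in((175,82),(633,158),(545,625),(70,543))]
print("corners",np.round(c,4),"mean",np.mean(c,0),[np.linalg.norm(c[i]-c[i-1]) for i in range(4)])
e=c[1]-c[2];print("hot x yaw",np.degrees(np.arctan2(e[1],e[0])))
arc=np.array([D(p,.071)[:2] for p in((529,345),(512,270),(470,218),(500,440),(440,500),(345,522),(260,495),(210,445),(186,395))])
f=least_squares(lambda q:np.hypot(*(arc-q[:2]).T)-q[2],[.5,.2,.06]);print("circle",f.x,np.abs(f.fun).max())
rim=np.array([D(p,.109)[:2] for p in((154,285),(312,128),(240,146),(180,205),(395,155),(450,210),(165,340),(190,392),(240,428),(310,442))])
f=least_squares(lambda q:np.hypot(*(rim-q[:2]).T)-q[2],[.5,.2,.06]);print("dish",f.x,f.fun)
for n,p in dict(g1=(270,302),g2=(254,350),g3=(303,340),o1=(289,255),o2=(339,244),o3=(390,235),o4=(373,283),o5=(322,292),o6=(353,330)).items(): print(n,np.round((D(p,.087)[:2]-f.x[:2])*1000,1))
print("hole",Rk((540,338),.070),"rodtop",Rk((677,266),.188),"red",Rk((357,240),.094),"purple",Rk((238,189),.094))
print("cup",ray(s,400/1.5,215/1.5,.069))
```

```text
corners [[0.6599 0.2454 0.071 ]
 [0.6244 0.073  0.071 ]
 [0.453  0.1084 0.071 ]
 [0.4883 0.2807 0.071 ]] mean [0.55642024 0.17688141 0.071     ] [np.float64(0.17522428631154952), np.float64(0.17601654144055787), np.float64(0.17502634435585643), np.float64(0.17585555261098992)]
hot x yaw -11.685586737706496
circle [0.55605197 0.17664196 0.0638381 ] 0.0006855348821226542
dish [0.57432142 0.18643221 0.05594488] [-0.0003      0.00082332  0.00113414 -0.00026657 -0.00112516 -0.00021388
 -0.00133512  0.00043217  0.0003288   0.00052228]
g1 [-2.5 18.9]
g2 [-19.9  24.6]
g3 [-16.9   6.8]
o1 [14.6 12.1]
o2 [18.1 -6.2]
o3 [ 20.8 -24.8]
o4 [  3.2 -18.6]
o5 [ 0.5 -0. ]
o6 [-13.9 -11.3]
hole [ 0.54461101 -0.23079289  0.07      ] rodtop [ 0.54428074 -0.23124511  0.188     ] red [ 0.56847128 -0.17932813  0.094     ] purple [ 0.58291982 -0.14962125  0.094     ]
cup [ 0.69583471 -0.01527092  0.069     ]
```

```bash
cat >> h.py <<'E'
from scipy.spatial.transform import Rotation as Ro
def to(X):
    s=manip.sense();R=Ro.from_quat(s["tool_rot"]).as_matrix()
    return np.round((R.T@(np.array(X)-s["tcp_pos"]))*100,2).tolist()
E
python3 - <<'E'
from h import *
print(to((.5445,-.231,.25)),to((.5445,-.231,.21)),Ro.from_quat(manip.sense()["tool_rot"]).as_matrix())
E
```

```text
[-59.13, -64.32, -1.86] [-59.13, -64.31, 2.14] [[-9.32411395e-01  3.61397994e-01 -6.92904653e-04]
 [ 3.61398585e-01  9.32410713e-01 -1.15107092e-03]
 [ 2.30077001e-04 -1.32368640e-03 -9.99999097e-01]]
```

drive_tool:
  deltas: [-3.2, -3.5, -1.8, 0, -6.4, -7, -1.8, 0, -9.6, -10.5, -1.8, 0, -12.8, -14, -1.8, 0, -16, -17.5, -1.8, 0, -19.2, -21, -1.8, 0, -22.4, -24.5, -1.8, 0, -25.6, -28, -1.8, 0, -28.8, -31.5, -1.8, 0, -32, -35, -1.8, 0, -35.2, -38.5, -1.8, 0, -38.4, -42, -1.8, 0]
  hand: 5

```text
t: 1.4
tcp_pos: [0.4322, 0.0501, 0.2493]
tool_rot: [0.184, 0.983, -0.001, -0.0]
force: [1.4, 0.8, -0.8]
finger_gap: 0.585
```

Run:
```python
from h import *
print(to((.5445,-.231,.25)),to((.5445,-.231,.119)),manip.sense()['q'])
```

```text
[-20.63, -22.15, -0.04] [-20.63, -22.13, 13.06] [-1.41812103e-01  2.45318085e-01  1.86303015e+00 -1.22930654e-03
  1.03333562e+00 -1.34187656e+00]
```

drive_tool:
  deltas: [-3.4, -3.7, 0, 0, -6.8, -7.4, 0, 0, -10.2, -11.1, 0, 0, -13.6, -14.7, 0, 0, -17, -18.3, 0, 0, -20.6, -22.15, 0, 0, -20.63, -22.15, 0, 0, -20.63, -22.15, 0, 0]

```text
t: 2.2
tcp_pos: [0.5444, -0.2324, 0.2489]
tool_rot: [0.185, 0.983, -0.0, -0.0]
force: [0.8, 0.4, -0.1]
finger_gap: 0.585
```

Run:
```python
from h import *
print(to((.5445,-.231,.25)),to((.5445,-.231,.119)),manip.sense()['q'])
s=manip.snapshot("wrist");save(s,"w1",None,1.5);print(proj(s,(.5443,-.231,.188))*1.5,proj(s,(.5446,-.2308,.07))*1.5)
s=manip.snapshot("scene");save(s,"s1",(60,60,240,280),3.3)
```

```text
[0.04, 0.14, -0.11] [0.04, 0.14, 12.99] [-5.91711626e-01  4.63429968e-01  1.49776797e+00 -8.62459120e-04
  1.18090025e+00 -1.78962083e+00]
[385.37374994 314.46973283] [384.7970532  255.90349983]
```

View pics/w1.png

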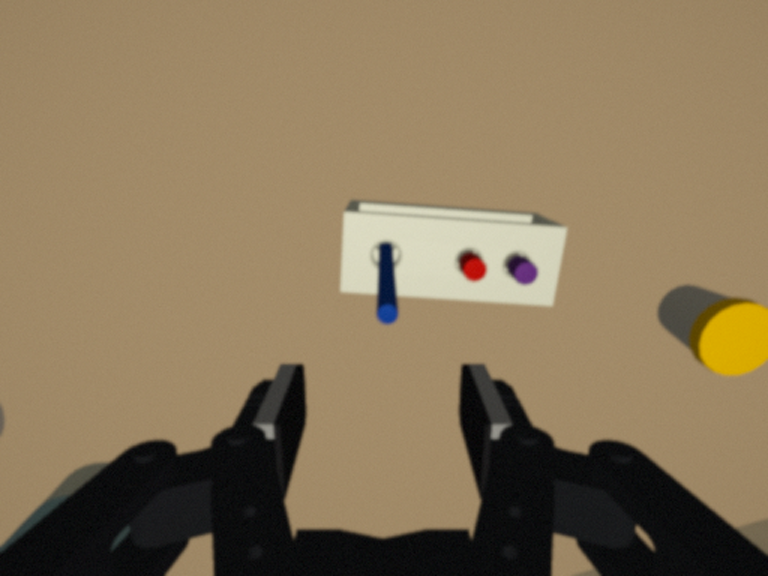

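drive_tool:
  deltas: [0.04, 0.14, 3, 0, 0.04, 0.14, 6, 0, 0.04, 0.14, 9, 0, 0.04, 0.14, 11, 0, 0.04, 0.14, 12.5, 0, 0.04, 0.14, 13, 0, 0.04, 0.14, 13, 0]

```text
t: 3.0
tcp_pos: [0.5428, -0.2266, 0.1188]
tool_rot: [0.183, 0.983, 0.001, -0.002]
force: [-0.5, 0.8, 1.6]
finger_gap: 0.587
```

drive_tool:
  deltas: [0, 0, 0, 0, 0, 0, 0, 0, 0, 0, 0, 0, 0, 0, 0, 0, 0, 0, 0, 0]
  hand: 0
  squeeze: 100

```text
t: 3.5
tcp_pos: [0.5434, -0.2269, 0.12]
tool_rot: [0.183, 0.983, 0.0, -0.001]
force: [0.2, 0.9, 5.7]
finger_gap: 0.092
```

Run:
```python
from h import *
s=manip.snapshot("wrist");save(s,"w2",None,1.5)
print(manip.sense())
```

```text
{'t': 3.55, 'q': array([-5.85056667e-01,  6.26181254e-01,  1.62004582e+00, -1.71008631e-04,
        8.97341345e-01, -1.78718351e+00]), 'qd': array([-0.00052099,  0.00232386, -0.00178283,  0.00077678,  0.00096742,
        0.00050607]), 'tau': array([-3.61133572e-01, -4.05520070e+01, -1.21743178e+01, -1.66131556e-01,
       -2.55253371e-01,  1.38281463e-03]), 'tcp_pos': array([ 0.54345537, -0.22689866,  0.11998825]), 'tool_rot': array([ 1.83240008e-01,  9.83067708e-01,  3.23863395e-04, -9.35673232e-04]), 'force': array([-0.26999996,  0.91549337,  6.44826808]), 'ft_torque': array([0.22115174, 0.13891227, 0.00593546]), 'finger_gap': 0.0903170109216484}
```

View pics/w2.png

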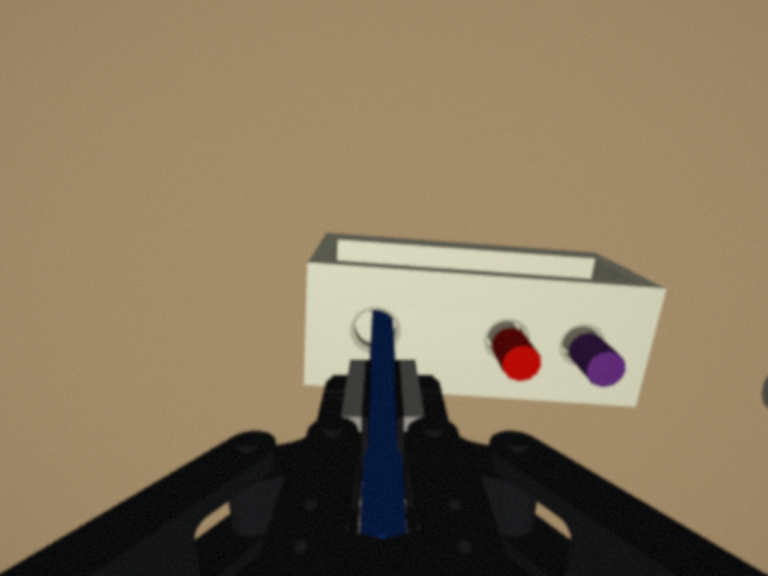

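drive_tool:
  deltas: [0, 0, -2, 0, 0, 0, -5, 0, 0, 0, -8, 0, 0, 0, -11, 0, 0, 0, -13.5, 0, 0, 0, -13.5, 0, 0, 0, -13.5, 0]

```text
t: 4.25
tcp_pos: [0.5435, -0.227, 0.255]
tool_rot: [0.183, 0.983, 0.0, -0.001]
force: [-0.1, 0.8, 1.2]
finger_gap: 0.088
```

Run:
```python
from h import *
print(manip.sense())
s=manip.snapshot("wrist");save(s,"w3",None,1.5)
s=manip.snapshot("scene");save(s,"s3",(60,60,240,280),2.7)
s=manip.snapshot("top");save(s,"t3",(300,140,460,260),4)
```

```text
{'t': 4.25, 'q': array([-5.85201199e-01,  4.53105332e-01,  1.49744096e+00, -2.22998684e-04,
        1.19263198e+00, -1.78718812e+00]), 'qd': array([-0.00058875,  0.02809574,  0.03169027,  0.0016327 ,  0.00174449,
       -0.00044344]), 'tau': array([ 2.15222634e-02, -4.24811447e+01, -1.89369410e+01,  9.09204355e-04,
       -3.96175333e-02,  2.74526019e-05]), 'tcp_pos': array([ 0.54345937, -0.22702777,  0.2549967 ]), 'tool_rot': array([ 1.83320754e-01,  9.83052828e-01,  2.13936598e-04, -7.70394434e-04]), 'force': array([-0.09043874,  0.84094621,  1.24116288]), 'ft_torque': array([-0.00057369,  0.0356608 , -0.0316347 ]), 'finger_gap': 0.08767256192375979}
```

View pics/w3.png

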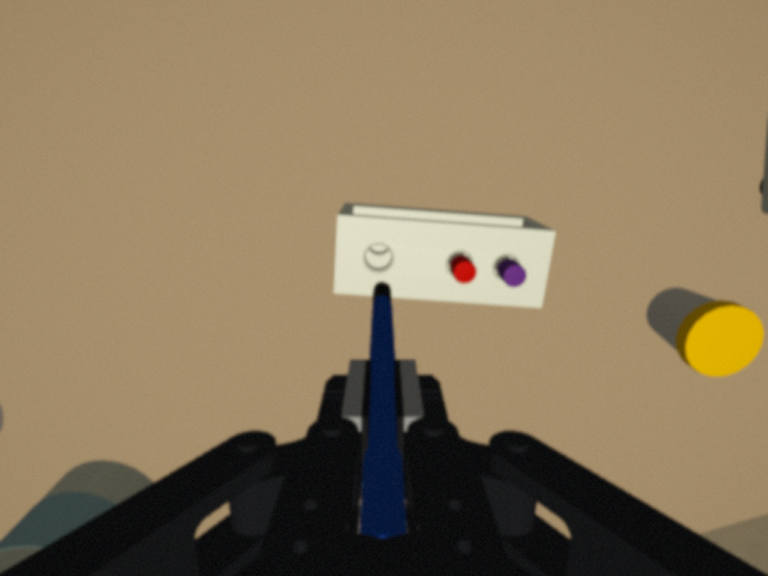

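View pics/s3.png

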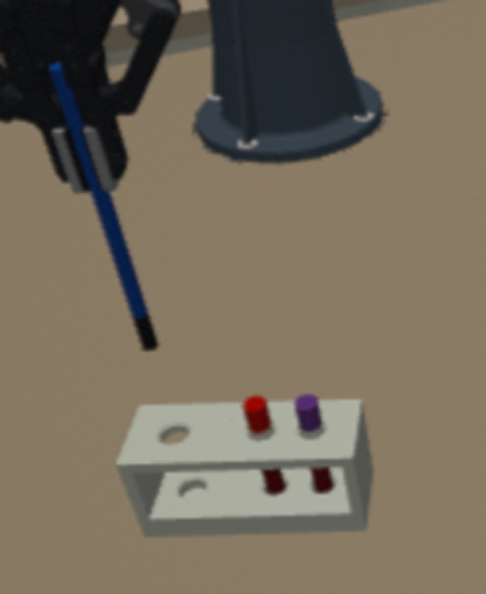

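View pics/t3.png

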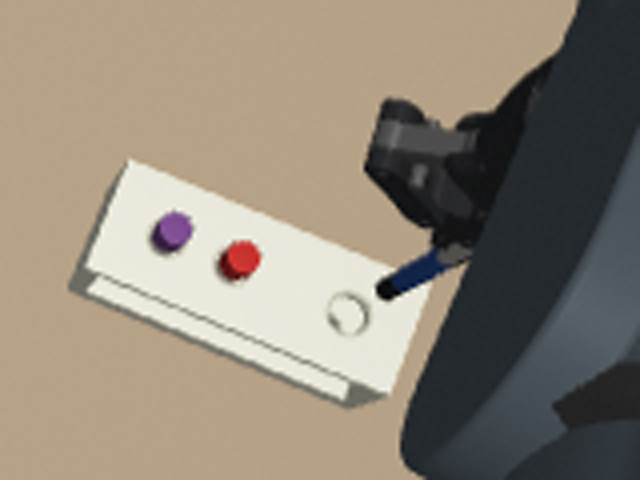

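```bash
cat >> h.py <<'E'
def tri(obs):
    f=lambda X:np.concatenate([proj(s,X)-np.array(p) for s,p in obs])
    from scipy.optimize import least_squares
    r=least_squares(f,[.55,0,.15]);return r.x,r.fun
E
python3 - <<'E'
from h import *
a=manip.snapshot("scene");b=manip.snapshot("top");
print(tri([(a,(60+150/2.7-.4,60+348/2.7-.4)),(b,(300+385/4-.4,140+291/4-.4))]),tri([(a,(60+56/2.7-.4,60+66/2.7-.4)),(a,(60+56/2.7-.4,60+66/2.7-.4))]))
T=manip.sense()["tcp_pos"];print(T)
for z in(-.112,.071): print(proj(a,T+[0,0,z])*1, proj(b,T+[0,0,z]))
print([60+150/2.7,60+348/2.7],[60+56/2.7,60+66/2.7])
E
```

```text
(array([ 0.54410995, -0.22780704,  0.13995179]), array([-0.06815434, -0.0012515 , -0.07183432, -0.00796746])) (array([ 0.0456455 , -0.22300297,  0.12507185]), array([-5.25043134e-07,  2.35163441e-07, -5.25043134e-07,  2.35163441e-07]))
[ 0.54294604 -0.22661635  0.25339984]
[115.46017221 187.1962835 ] [395.38307452 212.91112205]
[80.73612263 80.81171169] [433.67659134 192.02699031]
[115.55555555555554, 188.88888888888889] [80.74074074074073, 84.44444444444444]
```

Run:
```python
from h import *
print(to((.5455,.161,.25)),to((.5455,.161,.194)),manip.sense()['tcp_pos'])
```

```text
[13.73, 36.25, 0.44] [13.7, 36.24, 6.04] [ 0.54294604 -0.22661635  0.25339984]
```

drive_tool:
  deltas: [1, 2.5, 0, 0, 2.4, 6.3, 0, 0, 3.9, 10.3, 0, 0, 5.4, 14.3, 0, 0, 6.9, 18.3, 0, 0, 8.4, 22.3, 0, 0, 9.9, 26.3, 0, 0, 11.4, 30.3, 0, 0, 12.9, 34.2, 0, 0, 13.7, 36.2, 0, 0, 13.7, 36.2, 0.2, 0, 13.7, 36.2, 0.4, 0]

```text
t: 5.7
tcp_pos: [0.5452, 0.1605, 0.2496]
tool_rot: [0.183, 0.983, 0.0, -0.003]
force: [-0.1, -0.4, -1.0]
finger_gap: 0.087
```

Run:
```python
from h import *
a=manip.snapshot("scene");save(a,"s4",(230,90,410,230),4)
b=manip.snapshot("top");save(b,"t4",(95,130,275,290),4)
T=manip.sense()["tcp_pos"];print(T,to((.5455,.161,.194)))
```

```text
[0.54525356 0.15936991 0.24953951] [-0.0, 0.16, 5.55]
```

View pics/s4.png

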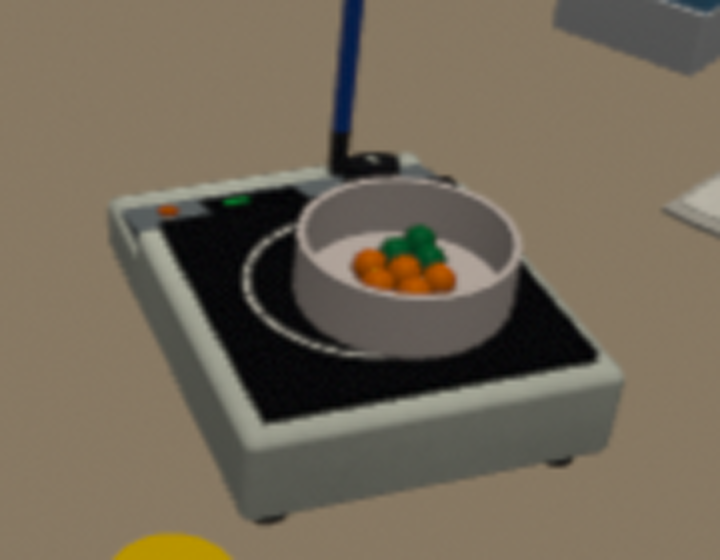

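View pics/t4.png

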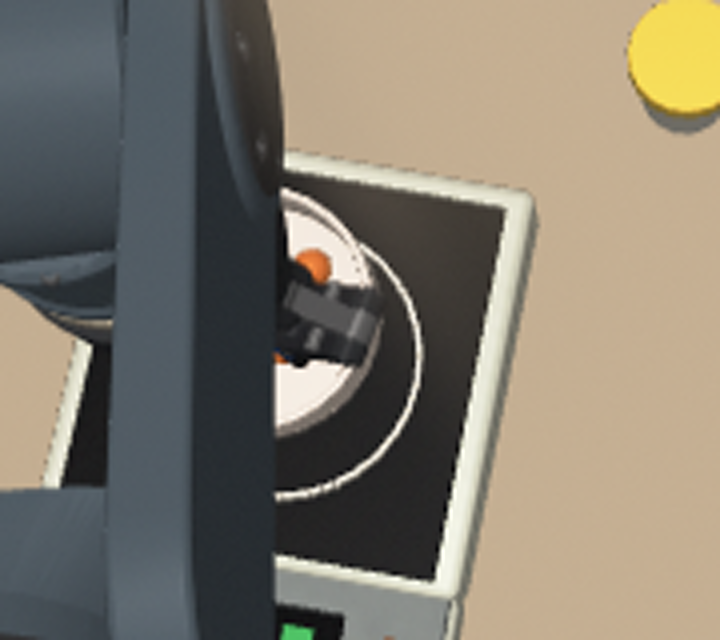

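Run:
```python
from h import *
a=manip.snapshot("scene")
T=manip.sense()["tcp_pos"];print(T,(proj(a,T+[.0008,-.001,-.1135])-[230,90])*4)
```

```text
[0.54547891 0.15916148 0.24984038] [332.80427675 171.92680286]
```

drive_tool:
  deltas: [0, 0.1, 1.2, 0, 0, 0.1, 2.6, 0, 0, 0.1, 4, 0, 0, 0.1, 5, 0, 0, 0.1, 5.5, 0, 0, 0.1, 5.5, 0]

```text
t: 6.45
tcp_pos: [0.5451, 0.1598, 0.1939]
tool_rot: [0.184, 0.983, 0.0, -0.004]
force: [-0.4, 0.7, -0.7]
finger_gap: 0.088
```

Run:
```python
from h import *
a=manip.snapshot("scene");save(a,"s5",(230,60,410,200),4)
T=manip.sense();print(T['tcp_pos'],T['force'],(proj(a,T['tcp_pos']+[.0008,-.001,-.1135])-[230,60])*4)
```

```text
[0.5455598  0.1599155  0.19455784] [-0.1497107  -0.15321563 -0.310226  ] [325.445855   383.88634314]
```

View pics/s5.png

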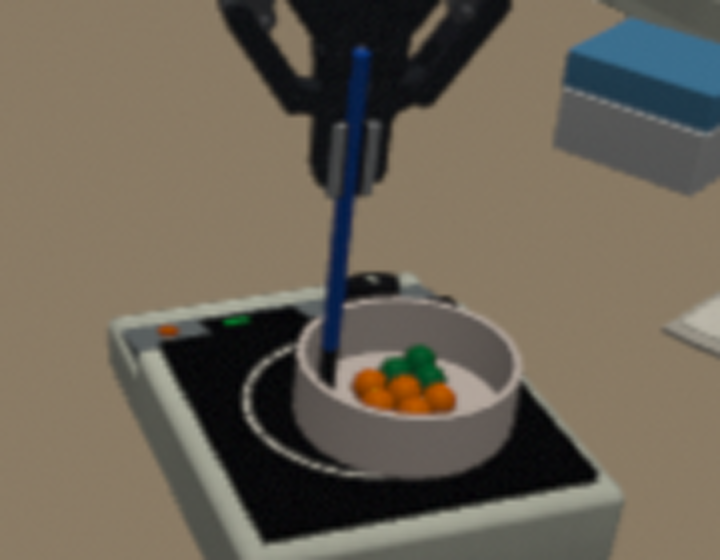

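```bash
cat >> h.py <<'E'
def path(P,z=.194,tip=(.0008,-.001)):
    """P: list of world xy tip targets"""
    return sum([ (lambda d:[round(d[0],1),round(d[1],1),round(d[2],1),0])(to((p[0]-tip[0],p[1]-tip[1],z))) for p in P],[])
def arc(c,a0,a1,r0,r1,n=12):
    a=np.radians(np.linspace(a0,a1,n+1)[1:]);r=np.linspace(r0,r1,n+1)[1:]
    return [(c[0]+R*np.cos(t),c[1]+R*np.sin(t)) for R,t in zip(r,a)]
E
python3 - <<'E'
from h import *
print(path(arc((.5743,.1864),224,404,.036,.027)))
E
```

```text
[-1.0, 0.1, 0.1, 0, -1.9, 0.1, 0.0, 0, -2.8, 0.4, 0.0, 0, -3.5, 0.9, 0.0, 0, -4.1, 1.5, 0.0, 0, -4.5, 2.2, 0.0, 0, -4.6, 3.0, 0.0, 0, -4.6, 3.9, 0.0, 0, -4.3, 4.6, 0.0, 0, -3.9, 5.2, 0.0, 0, -3.4, 5.7, 0.0, 0, -2.7, 6.0, 0.0, 0]
```

drive_tool:
  deltas: [-1.0, 0.1, 0, 0, -1.9, 0.1, 0.0, 0, -2.8, 0.4, 0.0, 0, -3.5, 0.9, 0.0, 0, -4.1, 1.5, 0.0, 0, -4.5, 2.2, 0.0, 0, -4.6, 3.0, 0.0, 0, -4.6, 3.9, 0.0, 0, -4.3, 4.6, 0.0, 0, -3.9, 5.2, 0.0, 0, -3.4, 5.7, 0.0, 0, -2.7, 6.0, 0.0, 0]

```text
t: 7.7
tcp_pos: [0.5923, 0.2068, 0.1945]
tool_rot: [0.184, 0.983, 0.001, -0.003]
force: [-0.3, 0.0, -0.1]
finger_gap: 0.085
```

Run:
```python
from h import *
a=manip.snapshot("scene");save(a,"s6",(230,60,410,200),4)
T=manip.sense();print(T['tcp_pos'],T['tool_rot'],T['force'],(proj(a,T['tcp_pos']+[.0008,-.001,-.1135])-[230,60])*4)
b=manip.snapshot("top");save(b,"t6",(95,130,275,290),4)
print(path(arc((.5743,.1864),44,224,.027,.027)))
```

```text
[0.59075892 0.20756694 0.19441115] [ 1.83776522e-01  9.82959919e-01  6.22381284e-04 -3.94980024e-03] [-1.13300651 -0.41349823 -0.46531406] [452.94443896 403.50041379]
[0.5, 0.2, 0.0, 0, 1.2, 0.2, 0.1, 0, 1.9, 0.1, 0.1, 0, 2.5, -0.2, 0.1, 0, 3.0, -0.7, 0.1, 0, 3.4, -1.3, 0.1, 0, 3.6, -2.0, 0.1, 0, 3.6, -2.7, 0.1, 0, 3.5, -3.4, 0.1, 0, 3.1, -4.0, 0.1, 0, 2.7, -4.5, 0.1, 0, 2.1, -4.9, 0.1, 0]
```

View pics/s6.png

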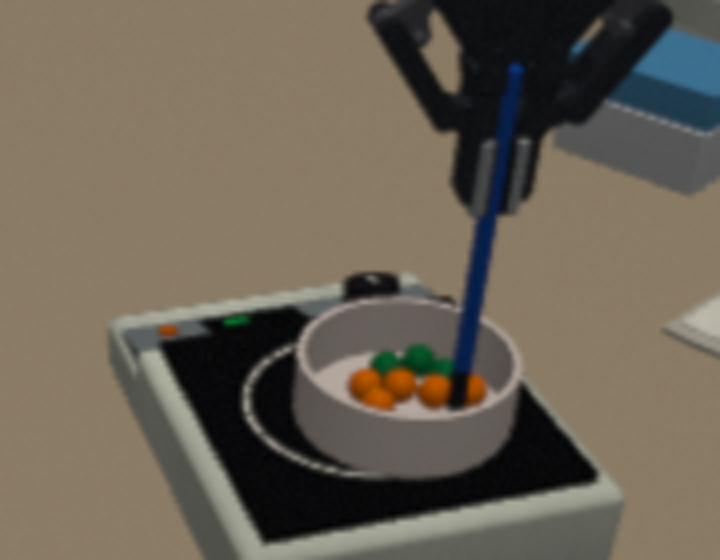

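View pics/t6.png

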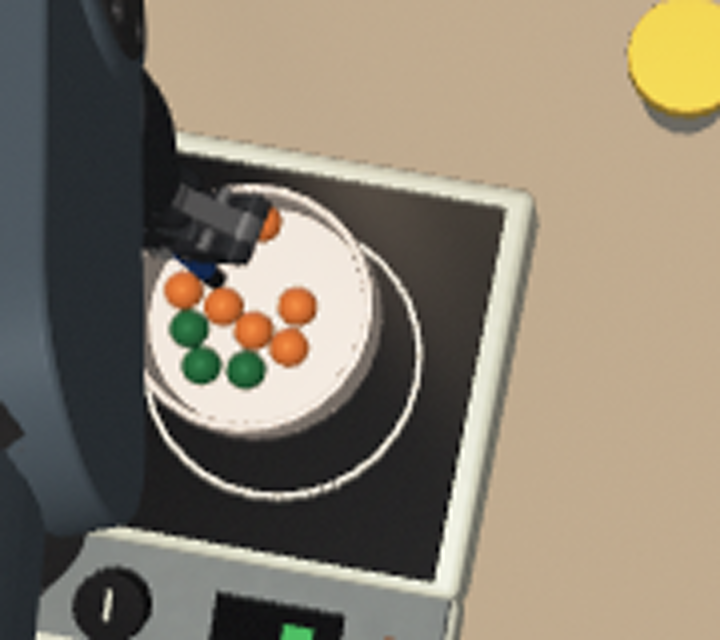

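drive_tool:
  deltas: [0.5, 0.2, 0.0, 0, 1.2, 0.2, 0, 0, 1.9, 0.1, 0, 0, 2.5, -0.2, 0, 0, 3.0, -0.7, 0, 0, 3.4, -1.3, 0, 0, 3.6, -2.0, 0, 0, 3.6, -2.7, 0, 0, 3.5, -3.4, 0, 0, 3.1, -4.0, 0, 0, 2.7, -4.5, 0, 0, 2.1, -4.9, 0, 0]

```text
t: 9.0
tcp_pos: [0.5541, 0.1681, 0.1946]
tool_rot: [0.184, 0.983, 0.0, -0.004]
force: [-1.1, -0.4, 0.1]
finger_gap: 0.084
```

Run:
```python
from h import *
a=manip.snapshot("scene");save(a,"s7",(230,60,410,200),4)
T=manip.sense();print(T['tcp_pos'],T['force'],(proj(a,T['tcp_pos']+[.0008,-.001,-.1135])-[230,60])*4)
b=manip.snapshot("top");save(b,"t7",(95,130,275,290),4)
print(path(arc((.5743,.1864),224,404,.027,.027)))
```

```text
[0.55526527 0.16732404 0.19462466] [ 0.30932035 -0.19779675 -0.49611613] [347.86289247 389.34245083]
[-0.6, -0.2, 0.1, 0, -1.3, -0.2, 0.1, 0, -1.9, -0.0, 0.1, 0, -2.6, 0.3, 0.0, 0, -3.1, 0.8, 0.0, 0, -3.5, 1.4, 0.0, 0, -3.7, 2.0, 0.0, 0, -3.7, 2.7, 0.0, 0, -3.5, 3.4, 0.0, 0, -3.2, 4.0, 0.0, 0, -2.8, 4.6, 0.0, 0, -2.1, 4.9, 0.0, 0]
```

View pics/s7.png

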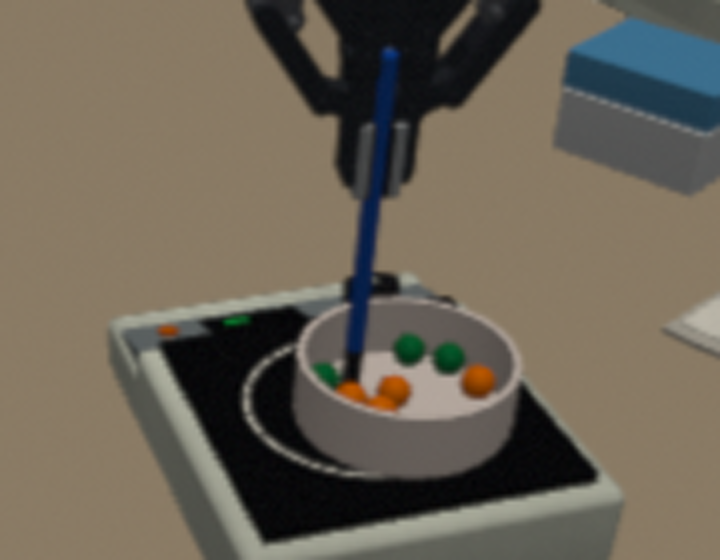

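View pics/t7.png

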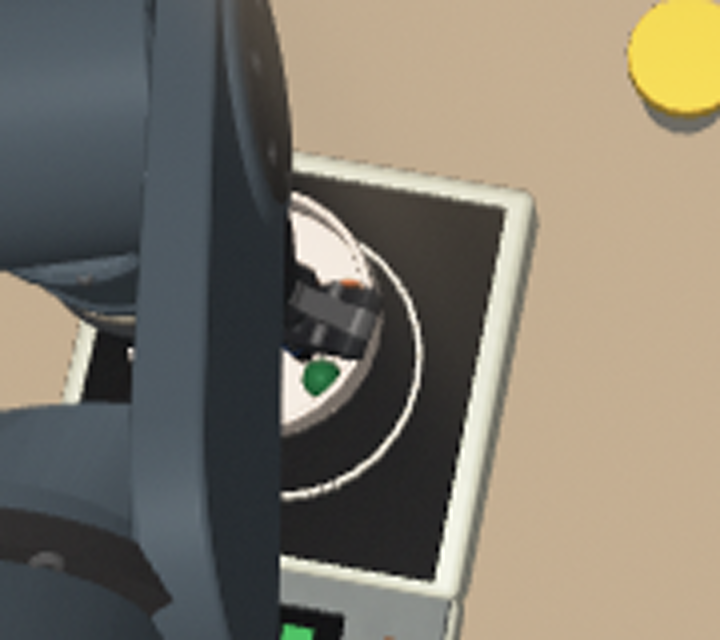

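drive_tool:
  deltas: [-0.6, -0.2, 0, 0, -1.3, -0.2, 0, 0, -1.9, 0, 0, 0, -2.6, 0.3, 0.0, 0, -3.1, 0.8, 0.0, 0, -3.5, 1.4, 0.0, 0, -3.7, 2.0, 0.0, 0, -3.7, 2.7, 0.0, 0, -3.5, 3.4, 0.0, 0, -3.2, 4.0, 0.0, 0, -2.8, 4.6, 0.0, 0, -2.1, 4.9, 0.0, 0]

```text
t: 10.3
tcp_pos: [0.5923, 0.2068, 0.1945]
tool_rot: [0.184, 0.983, 0.001, -0.003]
force: [-0.0, -0.6, -0.3]
finger_gap: 0.088
```

Run:
```python
from h import *
T=manip.sense();print(T['tcp_pos'],T['force'])
b=manip.snapshot("top");save(b,"t8",(95,130,275,290),4)
print(path(arc((.5743,.1864),44,224,.027,.027)))
```

```text
[0.59225754 0.20679229 0.19448644] [-0.0017801  -0.59458793 -0.29806763]
[0.4, 0.2, 0.0, 0, 1.1, 0.2, 0.1, 0, 1.8, 0.0, 0.1, 0, 2.4, -0.3, 0.1, 0, 2.9, -0.8, 0.1, 0, 3.3, -1.4, 0.1, 0, 3.5, -2.0, 0.1, 0, 3.6, -2.7, 0.1, 0, 3.4, -3.4, 0.1, 0, 3.1, -4.0, 0.1, 0, 2.6, -4.6, 0.1, 0, 2.0, -5.0, 0.1, 0]
```

View pics/t8.png

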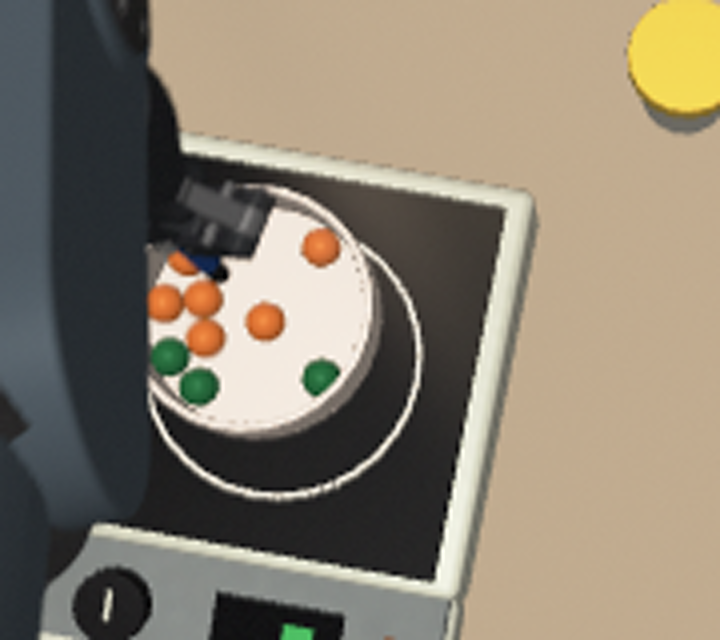

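drive_tool:
  deltas: [0.4, 0.2, 0.0, 0, 1.1, 0.2, 0, 0, 1.8, 0.0, 0, 0, 2.4, -0.3, 0, 0, 2.9, -0.8, 0, 0, 3.3, -1.4, 0, 0, 3.5, -2.0, 0, 0, 3.6, -2.7, 0, 0, 3.4, -3.4, 0, 0, 3.1, -4.0, 0, 0, 2.6, -4.6, 0, 0, 2.0, -5.0, 0, 0]

```text
t: 11.55
tcp_pos: [0.5551, 0.1677, 0.1949]
tool_rot: [0.184, 0.983, 0.001, -0.003]
force: [2.8, 3.1, 0.3]
finger_gap: 0.09
```

Run:
```python
from h import *
a=manip.snapshot("scene");save(a,"s9",(230,60,410,200),4)
T=manip.sense();print(T['tcp_pos'],T['force'])
print(path(arc((.5743,.1864),224,404,.027,.027)))
```

```text
[0.55630336 0.16668882 0.19492971] [2.48403654 2.33429816 0.54002084]
[-0.4, -0.1, 0.1, 0, -1.1, -0.1, 0.1, 0, -1.8, 0.0, 0.1, 0, -2.4, 0.3, 0.1, 0, -2.9, 0.8, 0.1, 0, -3.3, 1.4, 0.1, 0, -3.5, 2.1, 0.1, 0, -3.5, 2.8, 0.1, 0, -3.4, 3.5, 0.1, 0, -3.1, 4.1, 0.1, 0, -2.6, 4.6, 0.1, 0, -2.0, 5.0, 0.1, 0]
```

View pics/s9.png

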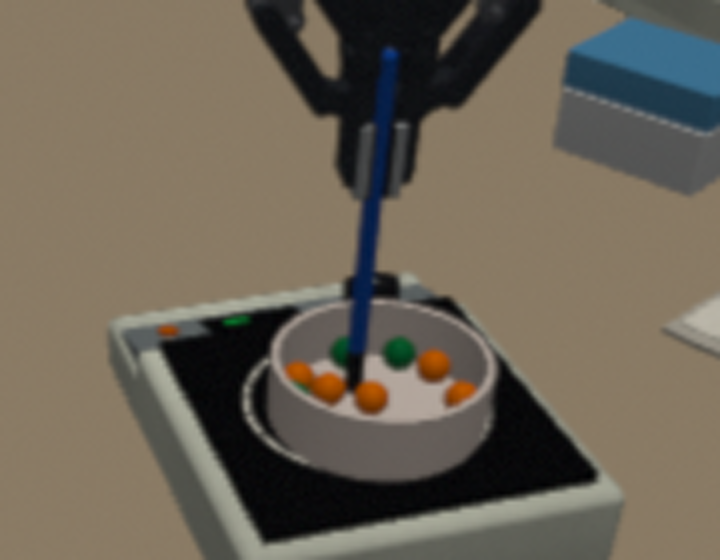

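Run:
```python
from h import *
a=manip.snapshot("scene")
p=proj(a,(.5743,.1864,.109))+np.array([-25,2])/4
c=ray(a,*p,.109);print(c)
print(path(arc(c[:2],224,404,.022,.026)))
```

```text
[0.56990865 0.17434729 0.109     ]
[-0.6, -0.9, 0.1, 0, -1.1, -1.0, 0.1, 0, -1.7, -0.9, 0.1, 0, -2.3, -0.7, 0.1, 0, -2.8, -0.3, 0.1, 0, -3.1, 0.2, 0.1, 0, -3.3, 0.8, 0.1, 0, -3.4, 1.5, 0.1, 0, -3.3, 2.1, 0.1, 0, -3.0, 2.7, 0.1, 0, -2.6, 3.2, 0.1, 0, -2.0, 3.6, 0.1, 0]
```

drive_tool:
  deltas: [-0.5, -0.6, 0, 0, -1.1, -0.9, 0, 0, -1.7, -0.9, 0, 0, -2.3, -0.7, 0, 0, -2.8, -0.3, 0, 0, -3.1, 0.2, 0, 0, -3.3, 0.8, 0, 0, -3.4, 1.5, 0, 0, -3.3, 2.1, 0, 0, -3.0, 2.7, 0, 0, -2.6, 3.2, 0, 0, -2.0, 3.6, 0, 0]

```text
t: 12.85
tcp_pos: [0.5864, 0.1928, 0.1944]
tool_rot: [0.184, 0.983, -0.001, -0.003]
force: [-0.8, -2.3, 0.1]
finger_gap: 0.087
```

Run:
```python
from h import *
a=manip.snapshot("scene");save(a,"s10",(230,60,410,200),4)
T=manip.sense();print(T['tcp_pos'],T['force'])
b=manip.snapshot("top");save(b,"t10",(95,130,275,290),4)
```

```text
[0.58553637 0.19438593 0.19442724] [-1.71012935  0.07238163 -0.30616009]
```

View pics/s10.png

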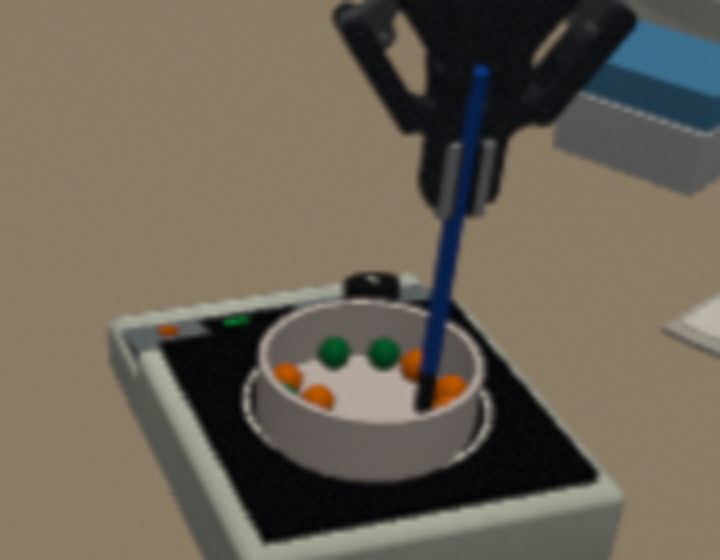

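View pics/t10.png

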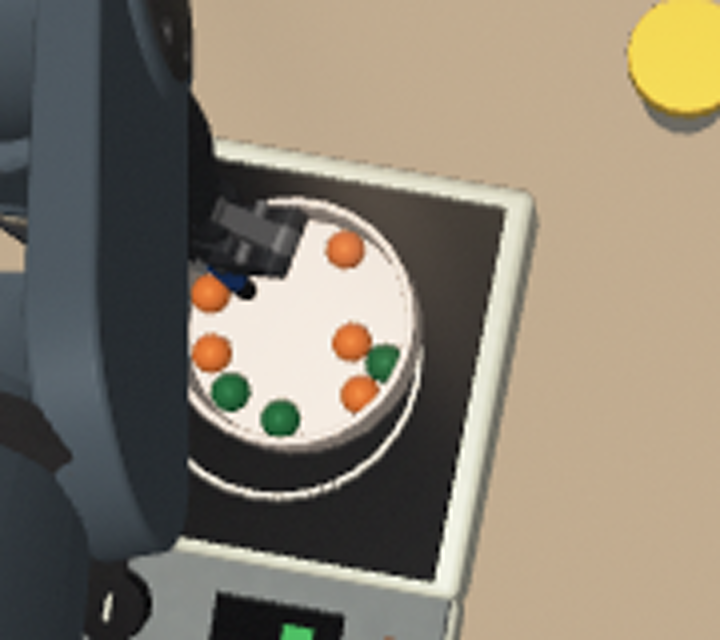

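Run:
```python
from h import *
a=manip.snapshot("scene");b=manip.snapshot("top")
c=ray(a,*(proj(a,(.5743,.1864,.109))+np.array([-36.5,4])/4),.109);print(c)
def D(u,v,z): return ray(b,95+u/4-.4,130+v/4-.4,z)
from scipy.optimize import least_squares
rim=np.array([D(*p,.109)[:2] for p in((300,198),(340,208),(380,235),(405,270),(415,310),(410,360),(395,395),(370,422),(320,446),(280,447))])
f=least_squares(lambda q:np.hypot(*(rim-q[:2]).T)-.056,[.5,.2]);print("dish",f.x,f.fun)
c=f.x
for n,p in dict(g1=(230,391),g2=(280,418),g3=(383,362),o1=(210,293),o2=(211,352),o3=(346,248),o4=(352,342),o5=(359,394)).items(): print(n,np.round((D(*p,.085)[:2]-c)*1000,1))
p=np.array(manip.sense()["tcp_pos"])[:2]+[.0008,-.001]-c; print("tip",p, np.hypot(*p),np.degrees(np.arctan2(p[1],p[0])))
print(path(arc(c,45,240,.022,.020)))
```

```text
[0.56870411 0.16825797 0.109     ]
dish [0.5662237  0.16746685] [ 0.00099902  0.00012    -0.00048677 -0.00042445 -0.00068184 -0.00021867
  0.00089405  0.00099586  0.00037794 -0.00106772]
g1 [-26.1  31.7]
g2 [-39.2   9. ]
g3 [-15.3 -37.7]
o1 [19.3 41.2]
o2 [-8.  40.5]
o3 [ 38.1 -21.2]
o4 [ -5.7 -23.7]
o5 [-29.5 -26.7]
tip [0.02107818 0.0252551 ] 0.03289543855159982 50.15125685047929
[0.8, -0.9, 0.1, 0, 1.4, -1.0, 0.1, 0, 2.0, -1.2, 0.1, 0, 2.5, -1.5, 0.1, 0, 2.8, -2.0, 0.1, 0, 3.1, -2.5, 0.1, 0, 3.1, -3.1, 0.1, 0, 3.0, -3.7, 0.1, 0, 2.8, -4.2, 0.1, 0, 2.4, -4.7, 0.1, 0, 1.9, -4.9, 0.1, 0, 1.4, -5.1, 0.1, 0]
```

drive_tool:
  deltas: [0.5, -0.6, 0, 0, 1.2, -1.0, 0, 0, 2.0, -1.2, 0, 0, 2.5, -1.5, 0, 0, 2.8, -2.0, 0, 0, 3.1, -2.5, 0, 0, 3.1, -3.1, 0, 0, 3.0, -3.7, 0, 0, 2.8, -4.2, 0, 0, 2.4, -4.7, 0, 0, 2.1, -4.9, 0, 0, 2.1, -4.9, 0, 0]

```text
t: 14.25
tcp_pos: [0.5499, 0.155, 0.1948]
tool_rot: [0.185, 0.983, 0.001, -0.003]
force: [-1.4, -0.6, 0.3]
finger_gap: 0.084
```

Run:
```python
from h import *
a=manip.snapshot("scene");save(a,"s11",(230,60,410,200),4)
T=manip.sense();print(T['tcp_pos'],T['force'])
```

```text
[0.54962783 0.15535289 0.19477752] [ 0.0885774  -0.59113797  0.52676336]
```

View pics/s11.png

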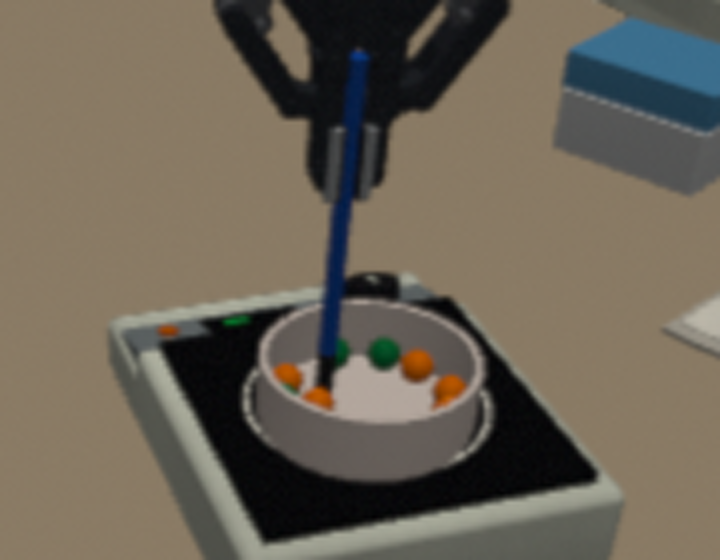

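drive_tool:
  deltas: [0, 0, -1.5, 0, 0, 0, -4, 0, 0, 0, -6.1, 0, 0, 0, -6.1, 0, 0, 0, -6.1, 0]

```text
t: 14.8
tcp_pos: [0.5499, 0.1554, 0.2557]
tool_rot: [0.184, 0.983, 0.001, -0.003]
force: [0.8, 0.3, -0.6]
finger_gap: 0.086
```

Run:
```python
from h import *
print(manip.sense()['tcp_pos'],to((.5438,-.2298,.255)))
```

```text
[0.54988018 0.15538634 0.25567461] [-13.39, -36.12, -0.03]
```

drive_tool:
  deltas: [-1, -2.6, 0, 0, -2.4, -6.5, 0, 0, -3.9, -10.5, 0, 0, -5.4, -14.5, 0, 0, -6.9, -18.5, 0, 0, -8.3, -22.4, 0, 0, -9.8, -26.4, 0, 0, -11.2, -30.2, 0, 0, -12.7, -34.2, 0, 0, -13.4, -36.1, 0, 0, -13.4, -36.1, 0, 0, -13.4, -36.1, 0, 0]

```text
t: 16.0
tcp_pos: [0.5432, -0.2286, 0.2534]
tool_rot: [0.185, 0.983, 0.002, -0.005]
force: [0.6, 0.5, -0.4]
finger_gap: 0.086
```

Run:
```python
from h import *
T=manip.sense()['tcp_pos'];print(T,to((.5438,-.2298,.255)))
a=manip.snapshot("scene");save(a,"s12",(60,60,200,230),4)
b=manip.snapshot("top");save(b,"t12",(320,160,460,260),5)
for z in (-.1135,): print((proj(a,T+[.0008,-.001,z])-[60,60])*4,(proj(b,T+[.0008,-.001,z])-[320,160])*5)
```

```text
[ 0.5432317 -0.2286228  0.253395 ] [-0.09, -0.09, -0.16]
[215.85502439 515.25980623] [384.18046461 261.77868936]
```

View pics/s12.png

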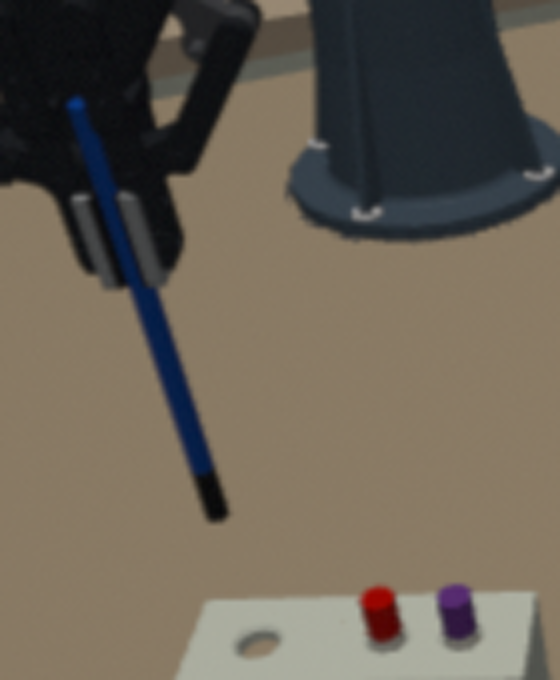

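View pics/t12.png

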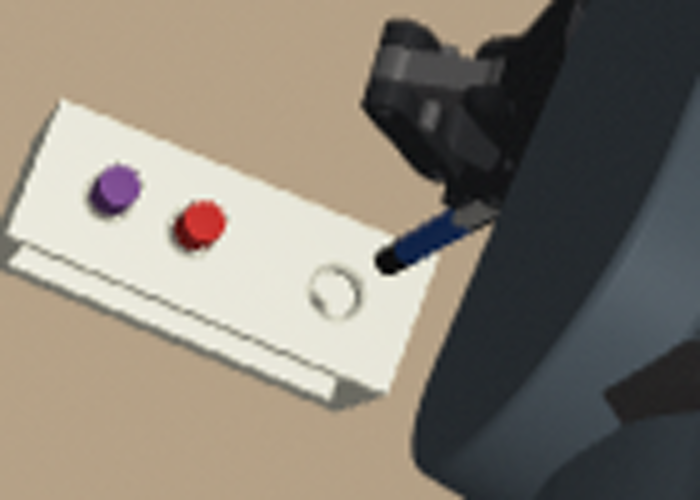

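drive_tool:
  deltas: [-0.1, -0.1, 2, 0, -0.1, -0.1, 4, 0, -0.1, -0.1, 5.6, 0, -0.1, -0.1, 5.6, 0, -0.1, -0.1, 5.6, 0]

```text
t: 16.6
tcp_pos: [0.5439, -0.2274, 0.1982]
tool_rot: [0.183, 0.983, 0.002, -0.004]
force: [0.3, 0.3, 0.2]
finger_gap: 0.086
```

Run:
```python
from h import *
T=manip.sense()['tcp_pos'];
a=manip.snapshot("scene");save(a,"s13",(80,140,220,260),5)
print(ray(a,60+258/4-.4,60+644/4-.4,.07))
T=manip.sense()['tcp_pos'];print(T,to((.5438,-.2298,.1215)))
```

```text
[ 0.54682587 -0.23024371  0.07      ]
[ 0.54436145 -0.22800571  0.19882565] [-0.07, -0.2, 7.73]
```

View pics/s13.png

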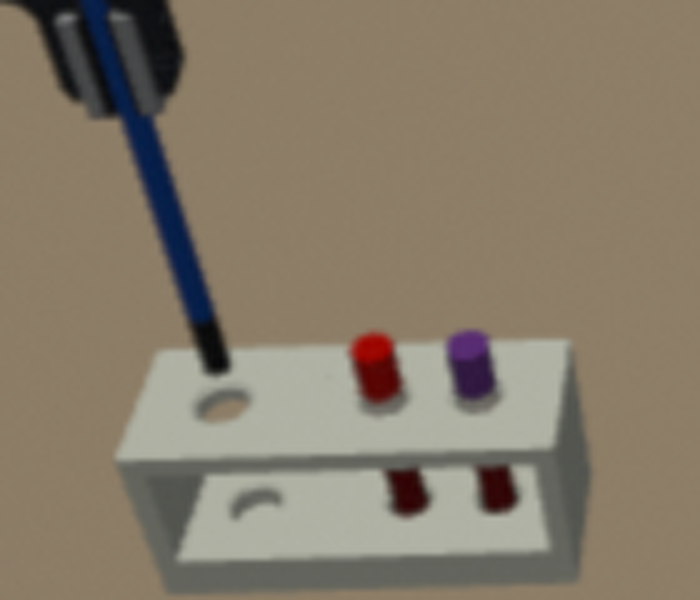

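drive_tool:
  deltas: [-0.12, -0.25, 0.4, 0, -0.12, -0.25, 1.2, 0, -0.12, -0.25, 2.2, 0, -0.12, -0.25, 3.2, 0, -0.12, -0.25, 3.2, 0]

```text
t: 17.15
tcp_pos: [0.5431, -0.2299, 0.1647]
tool_rot: [0.183, 0.983, 0.002, -0.006]
force: [-0.2, -0.2, -0.1]
finger_gap: 0.086
```

Run:
```python
from h import *
a=manip.snapshot("scene");save(a,"s14",(80,140,220,260),5)
s=manip.sense();print(s['tcp_pos'],s['force'],to((.5444,-.2296,.1215)))
```

```text
[ 0.5435697  -0.23023004  0.16545379] [ 0.36520435 -0.42219764 -0.12011852] [-0.1, 0.08, 4.39]
```

View pics/s14.png

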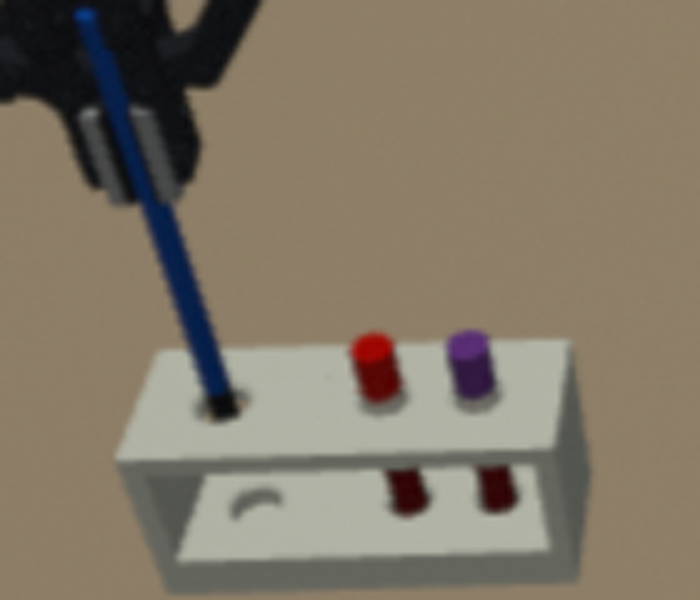

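drive_tool:
  deltas: [-0.05, 0.05, 1, 0, -0.05, 0.05, 2, 0, -0.05, 0.05, 3, 0, -0.05, 0.05, 3.8, 0, -0.05, 0.05, 4.2, 0, -0.05, 0.05, 4.2, 0]

```text
t: 17.8
tcp_pos: [0.5434, -0.2295, 0.1226]
tool_rot: [0.183, 0.983, 0.002, -0.006]
force: [0.4, -0.3, -0.9]
finger_gap: 0.086
```

Run:
```python
from h import *
a=manip.snapshot("scene");save(a,"s15",(80,140,220,260),5)
s=manip.sense();print(s['tcp_pos'],s['force'],to((.5444,-.2296,.1215)))
```

```text
[ 0.54377503 -0.22967612  0.12311373] [-0.13718171 -0.03540317  0.47733938] [-0.06, 0.03, 0.16]
```

View pics/s15.png

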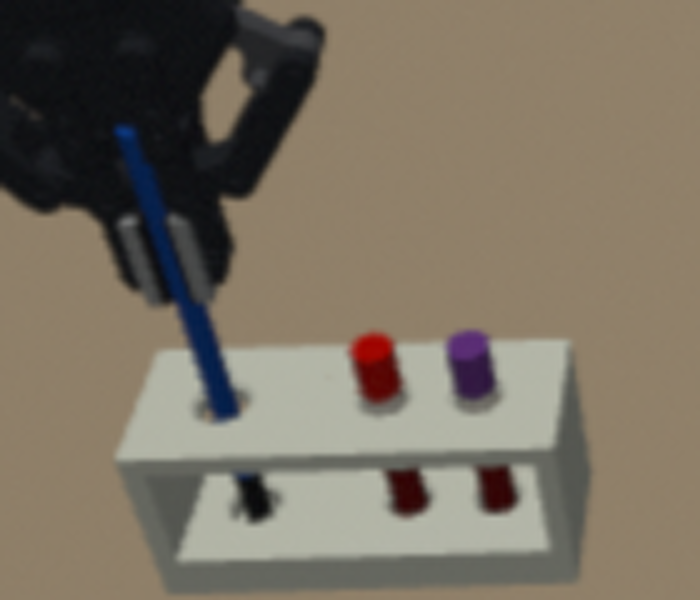

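Rod end is in the base recess region. Ease down and release.

drive_tool:
  deltas: [0, 0, 0.15, 0, 0, 0, 0.15, 0]

```text
t: 18.05
tcp_pos: [0.5439, -0.2297, 0.1218]
tool_rot: [0.183, 0.983, 0.002, -0.005]
force: [-1.0, 0.1, -0.9]
finger_gap: 0.086
```

drive_tool:
  deltas: [0, 0, 0, 0, 0, 0, 0, 0, 0, 0, 0, 0, 0, 0, 0, 0, 0, 0, 0, 0]
  hand: 5

```text
t: 18.55
tcp_pos: [0.5439, -0.2298, 0.1219]
tool_rot: [0.183, 0.983, 0.002, -0.005]
force: [-0.5, 0.4, 0.6]
finger_gap: 0.583
```

drive_tool:
  deltas: [0, 0, -1, 0, 0, 0, -3, 0, 0, 0, -6, 0, 0, 0, -9, 0, 0, 0, -12, 0, 0, 0, -14, 0, 0, 0, -14, 0]

```text
t: 19.25
tcp_pos: [0.5471, -0.2317, 0.2662]
tool_rot: [0.183, 0.983, 0.0, -0.001]
force: [0.3, -0.5, 0.6]
finger_gap: 0.585
```

Run:
```python
from h import *
a=manip.snapshot("scene");save(a,"s16",(60,60,420,280),2.2)
s=manip.sense();print(s['t'],s['tcp_pos'],s['force'])
b=manip.snapshot("top");save(b,"t16",(95,150,240,290),5)
```

```text
19.3 [ 0.54591352 -0.23097876  0.26394111] [-1.25690222 -0.30826134 -0.55635311]
```

View pics/s16.png

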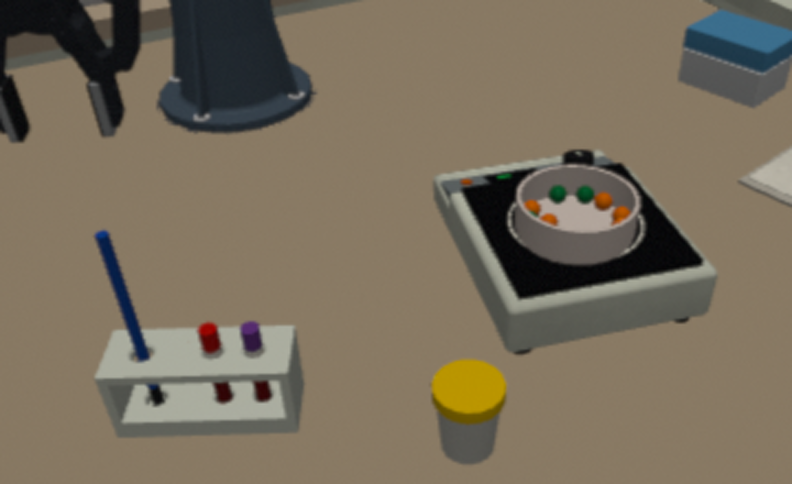

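View pics/t16.png

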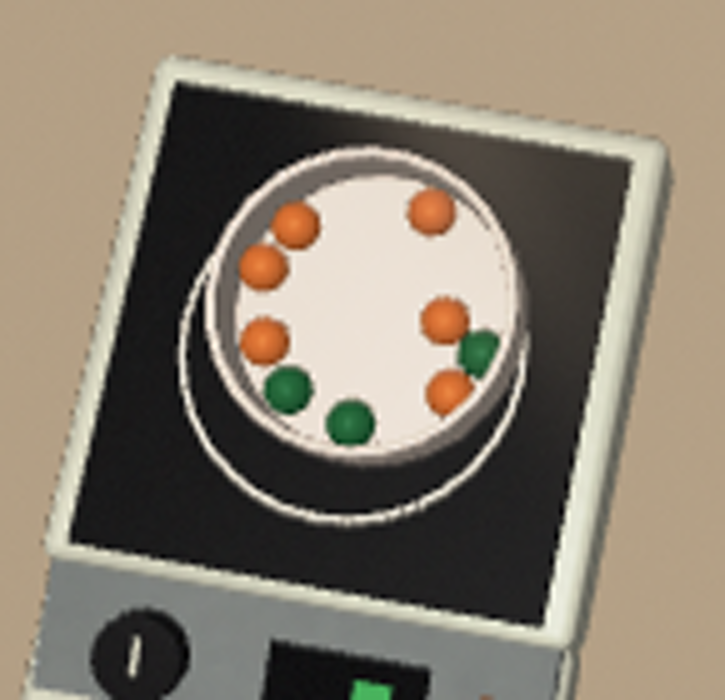

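Run:
```python
from h import *
from scipy.optimize import least_squares
s=manip.snapshot("top")
D=lambda p,z:ray(s,95+p[0]/5-.4,150+p[1]/5-.4,z)
rim=np.array([D(p,.109)[:2] for p in((205,300),(365,146),(290,165),(230,224),(450,172),(505,230),(520,290),(215,360),(240,410),(300,450),(365,462),(440,442),(490,395))])
f=least_squares(lambda q:np.hypot(*(rim-q[:2]).T)-q[2],[.5,.2,.06]);c=f.x[:2];print("dish",f.x,np.round(f.fun*1000,1))
C=np.array([.5562,.1768]);print("need",(C-c)*1000)
for n,p in dict(g1=(289,389),g2=(350,423),g3=(481,352)).items(): print(n,D(p,.085)-[*c,0])
g=[D(p,.085) for p in((289,389),(350,423))];print(np.linalg.norm(g[0]-g[1]))
print(manip.sense()['q'])
```

```text
dish [0.56677752 0.16765736 0.05644928] [-0.2  0.5  0.9 -0.1 -0.6 -0.2 -0.6 -0.9  0.4 -0.3  0.2  0.9  0.1]
need [-10.57752332   9.14263619]
g1 [-0.02680258  0.0309533   0.085     ]
g2 [-0.0399178   0.00881429  0.085     ]
g3 [-0.01571587 -0.03875038  0.085     ]
0.025732175504060283
[-5.88520921e-01  4.53808526e-01  1.47694479e+00 -4.42992434e-04
  1.22283294e+00 -1.79106386e+00]
```

Run:
```python
from h import *
print(to((.632,.111,.25)))
```

```text
[4.1, 34.97, 1.25]
```

drive_tool:
  deltas: [0.3, 2.5, 0, 2, 0.7, 6, 0, 4, 1.1, 10, 0, 6, 1.6, 14, 0, 8, 2.1, 18, 0, 10, 2.6, 22, 0, 12, 3, 26, 0, 14, 3.5, 30, 0, 17, 4, 33.5, 0.5, 19.6, 4.1, 35, 1, 19.6, 4.1, 35, 1, 19.6, 4.1, 35, 1, 19.6]
  hand: 4

```text
t: 20.6
tcp_pos: [0.6314, 0.1103, 0.2512]
tool_rot: [0.347, 0.938, 0.0, -0.007]
force: [-0.8, -0.2, 0.1]
finger_gap: 0.467
```

Run:
```python
from h import *
s=manip.sense();R=Ro.from_quat(s["tool_rot"]).as_matrix();print(s["tcp_pos"],R[:,0],to((.632,.111,.085)))
```

```text
[0.63139586 0.11031406 0.25120609] [-0.75848161  0.65155946  0.0132631 ] [-0.22, 0.17, 16.62]
```

drive_tool:
  deltas: [-0.2, 0.1, 3, 0, -0.2, 0.1, 7, 0, -0.2, 0.1, 11, 0, -0.2, 0.1, 14.5, 0, -0.2, 0.1, 16.3, 0, -0.2, 0.1, 16.6, 0, -0.2, 0.1, 16.6, 0]

```text
t: 21.3
tcp_pos: [0.6314, 0.109, 0.0851]
tool_rot: [0.348, 0.937, -0.0, -0.007]
force: [0.9, -0.9, 0.2]
finger_gap: 0.47
```

Run:
```python
from h import *
a=manip.snapshot("scene");save(a,"s17",(230,60,410,200),4)
s=manip.sense();print(s["tcp_pos"],s['force'],to((.6054,.1343,.085)))
w=manip.snapshot("wrist");save(w,"w17",None,1.5)
```

```text
[0.63225389 0.10934231 0.08616709] [-0.03552527  0.26450991 -0.15210656] [3.66, 0.14, 0.16]
```

View pics/s17.png

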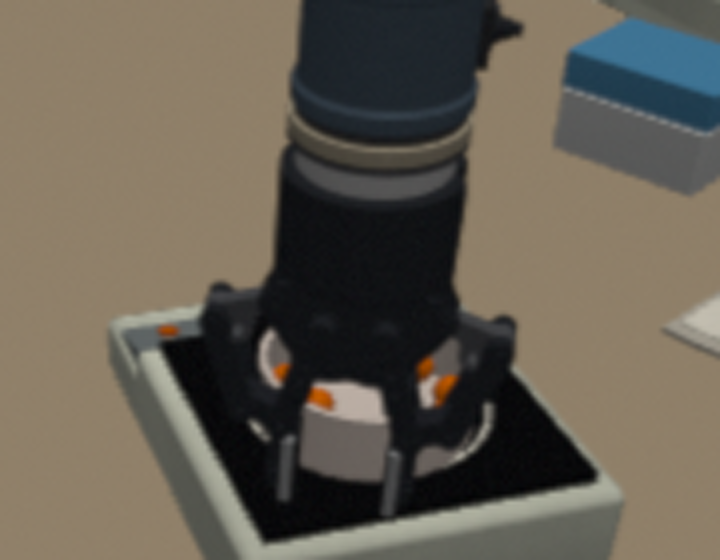

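View pics/w17.png

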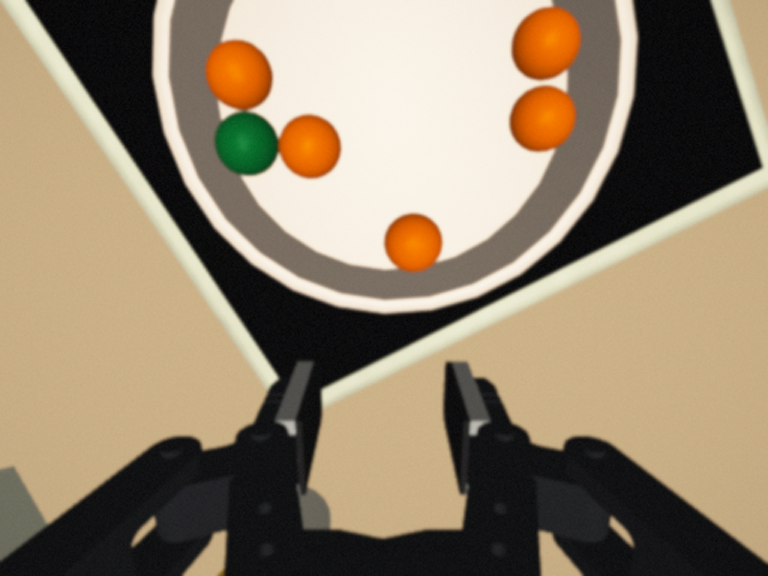

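drive_tool:
  deltas: [0.5, 0.1, 0, 0, 1, 0.1, 0, 0, 1.5, 0.1, 0, 0, 1.8, 0.1, 0, 0, 2, 0.1, 0, 0, 2.2, 0.1, 0, 0, 2.4, 0.1, 0, 0, 2.6, 0.1, 0, 0, 2.8, 0.1, 0, 0, 3, 0.1, 0, 0, 3.1, 0.1, 0, 0, 3.1, 0.1, 0, 0]

```text
t: 22.6
tcp_pos: [0.61, 0.1307, 0.0871]
tool_rot: [0.348, 0.938, 0.001, -0.005]
force: [2.8, -0.4, -1.9]
finger_gap: 0.469
```

Run:
```python
from h import *
s=manip.sense();print(s["tcp_pos"],s['force'],to((.6054,.1343,.085)))
w=manip.snapshot("wrist");save(w,"w18",None,1.5)
b=manip.snapshot("top");save(b,"t18",(95,150,240,290),5)
```

```text
[0.61000911 0.13072627 0.08706765] [ 2.80492723 -0.41504704 -1.929533  ] [0.58, -0.03, 0.21]
```

View pics/w18.png

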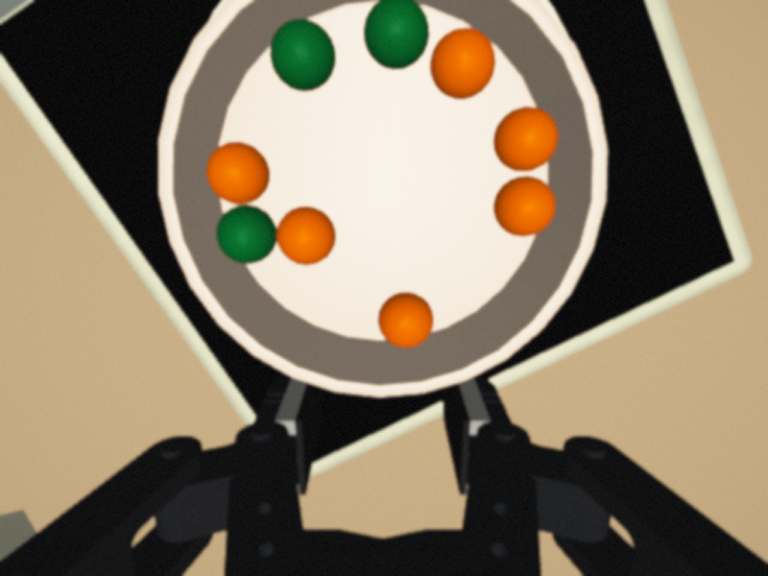

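View pics/t18.png

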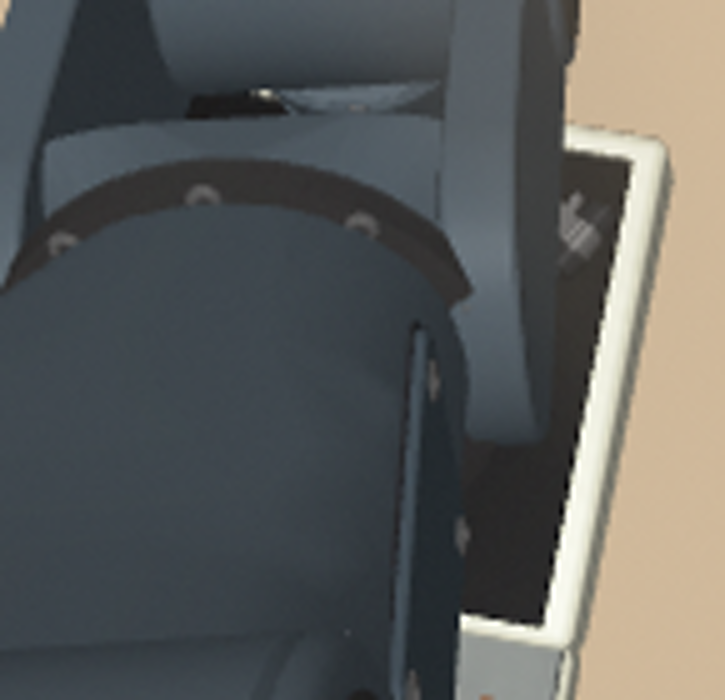

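Run:
```python
from h import *
from scipy.optimize import least_squares
s=manip.snapshot("wrist")
D=lambda p,z:ray(s,p[0]/1.5-.2,p[1]/1.5-.2,z)
rim=np.array([D(p,.109)[:2] for p in((158,160),(165,90),(180,230),(215,300),(265,353),(320,383),(382,396),(440,388),(510,352),(560,300),(590,240),(606,170),(600,100))])
f=least_squares(lambda q:np.hypot(*(rim-q[:2]).T)-q[2],[.5,.2,.06]);c=f.x[:2];print("dish",f.x,np.round(f.fun*1000,1))
C=np.array([.5562,.1768]);d=(C-c)*1000;print("need",d)
# cross-check: plate right edge/corner
for p in((745,262),(316,470)): print(D(p,.071))
R=Ro.from_quat(manip.sense()["tool_rot"]).as_matrix();print(R[:2,:2].T@d)
```

```text
dish [0.56297301 0.17236527 0.05528477] [ 1.   1.8 -2.1 -1.9 -0.6  0.5  1.6  1.2  0.2 -0.6 -1.  -0.3  0.2]
need [-6.77300963  4.43472987]
[0.66358226 0.2482565  0.071     ]
[0.62903219 0.08011101 0.071     ]
[ 8.02577983 -1.05801321]
```

drive_tool:
  deltas: [0.15, 0, 0.1, 0, 0.3, 0, 0.1, 0, 0.45, 0, 0.1, 0, 0.6, 0, 0.1, 0, 0.75, 0, 0.1, 0, 0.8, 0, 0.1, 0, 0.8, 0, 0.1, 0]

```text
t: 23.45
tcp_pos: [0.6043, 0.1357, 0.0866]
tool_rot: [0.348, 0.938, 0.001, -0.005]
force: [3.9, -2.5, 2.5]
finger_gap: 0.471
```

drive_tool:
  deltas: [-0.3, 0, 0, 0, -1, 0, 0, 0, -2, 0, 0, 0, -3, 0, 0, 0, -3, 0, -3, 0, -3, 0, -8, 0, -3, 0, -13, 0, -3, 0, -17, 0, -3, 0, -17, 0]

```text
t: 24.35
tcp_pos: [0.6329, 0.115, 0.2637]
tool_rot: [0.348, 0.938, 0.003, 0.002]
force: [0.4, 0.1, 0.5]
finger_gap: 0.47
```

Run:
```python
from h import *
s=manip.sense();print(s["tcp_pos"],s["q"],to((.5459,-.05,.26)))
b=manip.snapshot("top");save(b,"t19",(95,150,240,290),5)
```

```text
[0.63294235 0.11500727 0.26374042] [ 0.00394633  0.51799037  1.35243247  0.00533106  1.26550662 -0.85771374] [-4.17, -18.19, 0.24]
```

View pics/t19.png

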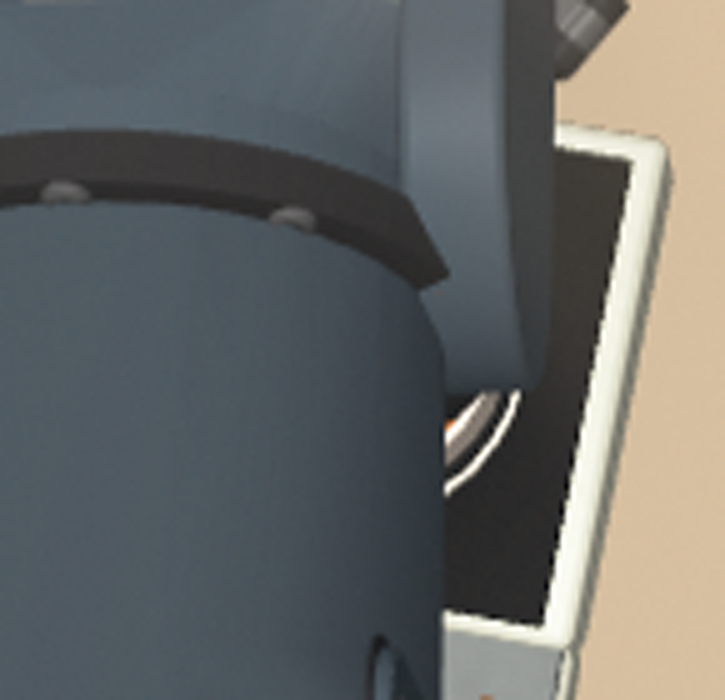

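Move aside (toward −y, about 20 cm) for a clear view.

drive_tool:
  deltas: [-0.8, -3.5, 0, 0, -1.6, -7, 0, 0, -2.4, -10.5, 0, 0, -3.2, -14, 0, 0, -4, -17.5, 0, 0, -5, -21, 0, 0, -5, -23, 0, 0, -5, -23, 0, 0]

```text
t: 25.2
tcp_pos: [0.5163, -0.0937, 0.2575]
tool_rot: [0.35, 0.937, 0.002, -0.004]
force: [0.3, 1.3, -0.2]
finger_gap: 0.467
```

Run:
```python
from h import *
s=manip.sense();print(s["tcp_pos"])
b=manip.snapshot("top");save(b,"t20",(95,150,240,290),5)
```

```text
[ 0.5162527  -0.09365954  0.25751858]
```

View pics/t20.png

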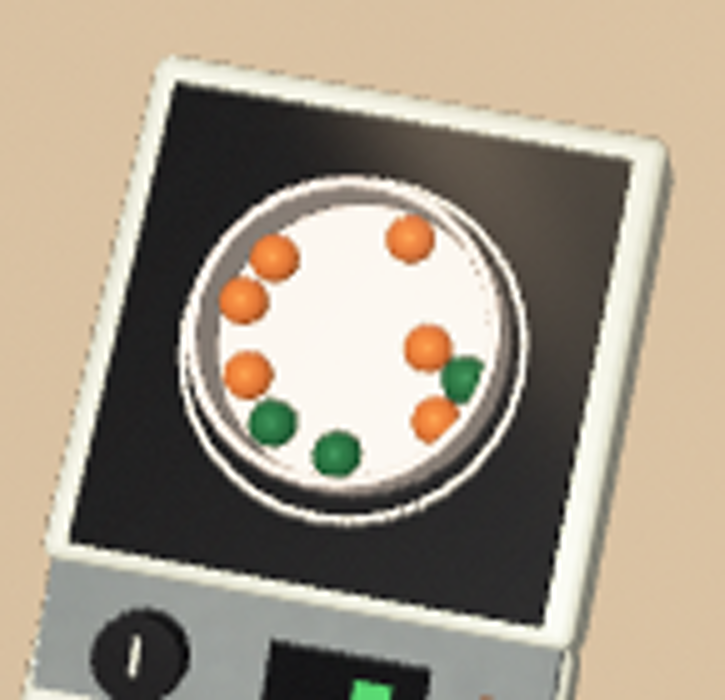

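Run:
```python
from h import *
from scipy.optimize import least_squares
s=manip.snapshot("top")
D=lambda p,z:ray(s,95+p[0]/5-.4,150+p[1]/5-.4,z)
rim=np.array([D(p,.109)[:2] for p in((188,330),(345,176),(265,197),(210,255),(430,202),(485,255),(503,320),(195,385),(225,443),(280,482),(345,494),(420,475),(475,425))])
f=least_squares(lambda q:np.hypot(*(rim-q[:2]).T)-q[2],[.5,.2,.06]);c=f.x[:2];print("dish",f.x,np.round(f.fun*1000,1))
arc=np.array([D(p,.071)[:2] for p in((526,345),(510,270),(500,440),(440,498),(345,522),(260,495),(210,445),(186,395),(181,350))])
f=least_squares(lambda q:np.hypot(*(arc-q[:2]).T)-q[2],[.5,.2,.06]);print("circle",f.x,np.round(f.fun*1000,1)); print("off",(c-f.x[:2])*1000)
G=[D(p,.085) for p in((273,423),(337,453),(462,380))];print([np.linalg.norm(G[i]-G[i-1]) for i in range(3)])
# shift: proj check of expected rim/circle centre
print([(proj(s,(*f.x[:2],z))-[95,150])*5 for z in(.071,.109)])
a=manip.snapshot("scene");save(a,"s20",None,1.5);save(a,"s20c",(230,100,410,230),4)
# scene-projected rim of dish and of circle-centred dish
im=cv2.imread("pics/s20c.png")
for cc,col in((c,(0,0,255)),(f.x[:2],(0,255,0))):
    for t in np.linspace(0,6.28,40):
        u=(proj(a,(cc[0]+.056*np.cos(t),cc[1]+.056*np.sin(t),.109))-[230,100])*4; cv2.circle(im,(int(u[0]),int(u[1])),1,col,-1)
cv2.imwrite("pics/s20d.png",im)
```

```text
dish [0.55595978 0.17390157 0.05653556] [-0.6  0.5  1.5  0.3 -1.2 -0.2 -0.6 -1.  -0.1 -0.   0.2  0.8  0.5]
circle [0.55618551 0.17717323 0.06374099] [-0.6 -0.1  0.4  0.5  0.1 -0.6 -0.7  0.3  0.6]
off [-0.2257231  -3.27166709]
[np.float64(0.06969194125429935), np.float64(0.025929971526488568), np.float64(0.05164232099282288)]
[array([353.00306544, 346.01759593]), array([334.14426948, 330.95800331])]
```

View pics/s20d.png

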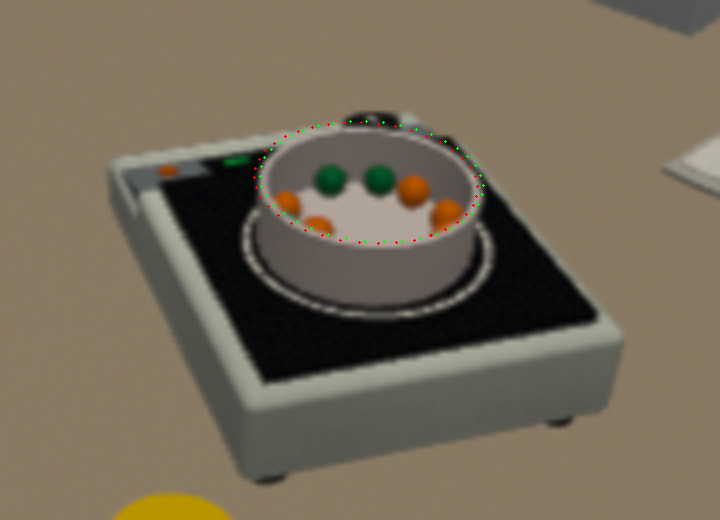

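View pics/s20.png

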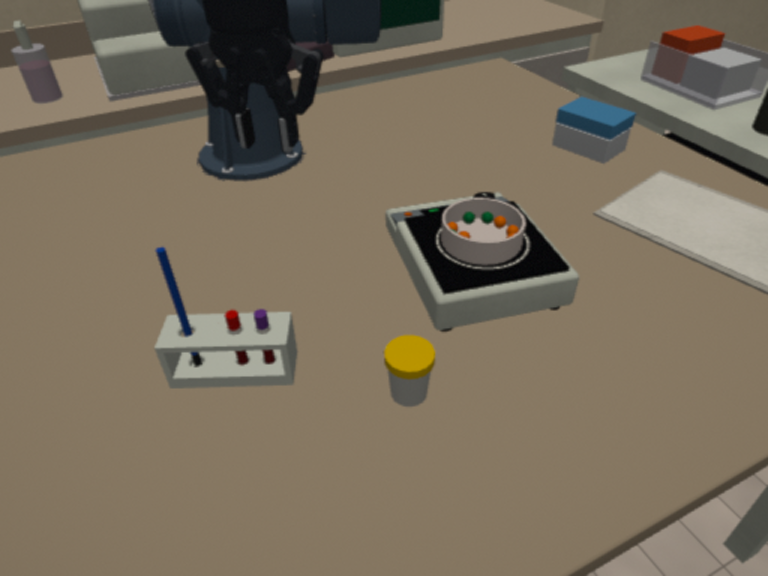

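Run:
```python
from h import *
print(manip.sense()["t"]);print(manip.sign_off())
```

```text
25.35
the job is handed in; nothing more can be done
None
```

I took the blue rod from the rack and stirred the beads about three full rounds. I then stood it back in its own hole, pushed the dish once from outside with the fingers, and handed in at 25.4 s of the 72 s. No verdict was reported.

What the last pictures showed:
- **Green beads:** they lie about 26, 52 and 70 mm apart, centre to centre, against the 20.5 mm needed.
- **Dish:** it looks flat on the plate, with the circle's line visible outside its foot as far as the views show. It is a little off-centre: about 3.3 mm by the top camera and about 1 mm by eye in the side view, against the 6 mm limit. The two views disagree by about 2 mm, which is the calibration's own accuracy. I did not nudge it further.
- **Beads:** all nine are in the dish.
- **Rod and bystanders:** the rod's top appears at the same place in the side view as at the start. The tubes and the cup look unmoved by eye.
- **Robot:** the gripper was clear of everything.

The last half round was a tighter circle that went between the beads without moving them noticeably. The dish's own x direction could not be seen, so I relied on the full rounds to pass both its sides.

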